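# Slide the feed-pump cover onto its hidden dowels and hold it down

### The arm

A 7-joint arm with a two-finger parallel gripper is mounted at the origin on a cart in front of the work surface, level with it; the furniture and walls round the work are solid. World frame = base frame: x ahead of the robot, y to its left, z up, the work surface at z = 0. Lengths are in m, angles in rad, forces in N, time in s.
With the tool pointing down it reaches from about 0.4 to 0.85 m from the base axis. Payload 10.4 kg.
Tool frame: the origin (TCP) lies on the centre line of the jaws, within the pads' length; the fingertips stand 11 mm ahead of it and the grasp point (between the pads) lies 8 mm behind it (tip_reach is the distance from the TCP to the fingertips, in m); z points along the fingers, y is the line along which they close (so a half turn about z gives the same grasp; the last joint's range is limited). The gripper opens to 85 mm and grips with 20 to 120 N. Pads are 22 mm wide; open, the fingers measure 114 mm over their backs; the gripper's body (76 mm by 85 mm) begins 54 mm behind the grasp point. The pads swing forward as they close: fully open they stand 13 mm farther back than shut.
Start: joints at [1.129, 0.332, -0.065, 1.46, 0.022, 1.35, -0.088], TCP at [0.254, -0.571, 0.242] pointing down, gripper open.
Joint ranges: [-2.6, 2.6], [-0.5, 2.12], [-1.47, 1.34], [0.16, 2.42], [-1.27, 4.41], [0.06, 2.06], [-2.6, 2.6]. Speed limits (rad/s): [2.22, 2.22, 2.79, 2.79, 3.14, 3.14, 3.14].

### API

Orientations are given as a unit quaternion [x, y, z, w].
In Python, from workcell import get_obs, camera, hand_in, tip_reach gives the robot as it stands. The module is installed in compiled form; this text tells all that it offers.
- The arm moves only by the tool move_arm, never from a script. Its argument "plan" is a list of rows, each an object with "delta_pos": the shift along the tool's x, y, z in m, a list of three; "turn": the turn, a rotation vector about the tool's x, y, z in rad, a list of three; "fingers": the closure, from 0 (fully open) to 1 (shut). A call has 1 to 12 rows; each row is the pose to reach, as a shift and turn from the pose commanded when the call began, along the tool's axes at that moment; what a row does not reach only later rows make up. A row lasts 1/8 s, in which the tool goes at most 62.5 mm and 10.7 degrees, less where a joint would pass 70% of its speed; a pose out of reach is approached as far as the arm can. A call with a gripper value outside its range is refused whole. The fingers move at their own pace and stop on an object; "force" is the grip in N (left out, the last holds). Time passes only in rows, so rows that repeat a pose let the fingers close. It gives the time, the measured TCP pose, the force, the opening and the grip force at its end, in the units of the state.
- get_obs(): the state, without advancing time (a new reading comes with each control period).
- camera(name): name is "scene" or "top" or "wrist"; returns a dict with "color" (384x512x3 uint8, red, green, blue), "range_z" (384x512 float32, m along the optical axis (not along the pixel's ray), 0 where there is no reading), "fx", "fy", "cx", "cy" (pixels), "R" (3x3) and "t" (3): a world point X has camera coordinates R X + t; the wrist camera has in their place "tool_from_camera" (4x4, takes a point from camera to tool coordinates, whose origin is the TCP and whose axes are the flange's). Camera axes: x right, y down, z forward; pixel columns grow to the right and rows downward; lengths in m; the calibration is good to about 2 mm. The wrist camera is an equidistant fisheye: a pixel r from the principal point sees the ray r / f radians off the axis. A picture is of the moment at which its call begins: read the wrist's pose just before it.
- hand_in(): hands the job in; it is judged then, once.
The state is a dict: "clock": time; "joint_pos": joint angles; "joint_velocities": joint speeds; "tau": joint torques, N m; "position": TCP position; "ee_rot": TCP orientation; "ft_force": force on the tool from outside, world axes, zero at the start; "torque": the same for the moment, N m; "grip_width": opening from 0.0 (shut) to 1.0 (fully open); "grasp_force": force on a finger pad.
Only numpy, scipy, OpenCV 4.12 (cv2) and the standard library are available. Lean on these libraries where they do the work, as an engineer would, in place of code of your own. Each camera call takes 0.05 s, during which the arm holds its last target. There are 200 camera calls.

### The job

The cover of the little feed pump lies loose on the pump, riding on the tips of the two locating dowels hidden under it. Without lifting it off (the sprung valves underneath would jump out), slide it until it drops over both dowels, press it down against the valve springs until it lies flat on the pump, and finish like that, still holding it down so that the screws can be started. Keep the touch light, under 30 N on the dowels and never over 50 N in all, and leave the screws, the key and the adaptor where they are.

Things in the scene. Friction and masses are not known exactly. Their poses are not given: they have to be found in the camera images.
- pump_body: feed pump, a bare aluminium casting fixed to the bench: steel sole plate 76x60 mm, casting 50x48 mm, on top a joint flange 60 mm (its x) by 104 mm (its y) whose flat face is 90 mm above the bench. Origin: centre of the underside, on the bench; z up. Its place varies, its yaw stays within 0.2 rad of the world axes
- seat (a point): centre of the pump's joint face, axes as the pump's. The origin of the cover belongs here, axes matching. At the start the cover lies 11 to 17 mm off along +y of this frame, up to 3 mm off along x, up to 0.12 rad off in yaw
- dowels: two steel dowels fixed in the pump, hidden under the cover: 8 mm thick with tapered tips, 9 mm high above the joint face, at (x, y) = (-15, -27) and (15, 27) mm from this origin, which is that of point seat (same axes)
- cover: loose aluminium cover, 0.34 to 0.48 kg: plate 60 mm (its x) by 104 mm (its y), 12 mm thick, low rib and screw holes on it. Origin: centre of the underside; z up. Blind holes in the underside, 10 mm deep, at (x, y) = (-15, -27) (11 mm round) and (15, 27) mm (slot 11 by 13, long in y) take the dowels with 1.5 mm play. At the start it rides 9 mm above the face, tilted up to 4 degrees
- boss (a point): middle of the cover's boss, 30 mm above the underside, axes as the cover's. The boss is a block with upright sides, 32 mm (x) by 40 mm (y), from 12 to 40 mm above the underside, with a 3 mm brass plug on top; the rib beside it is 3.5 mm high. Take or push the cover here
- valve_a (a joint): how far the sprung valve under the cover at (x, y) = (-15, 20) mm of the seat is pushed in, m: 0 free (head, 16 mm across, 9 mm above the face), 0.009 with the cover flat. Its spring pushes with 0.9 N at 0 and 7.2 N at 0.009, so the cover resting on the dowels' shanks alone sinks only 1 to 2 mm by its weight and rises again if let go
- valve_b (a joint): the same for the second valve, at (15, -20) mm. To hold the cover flat takes about 10 N of push on top of its weight
- screw_a: cover screw standing on its head, 13 mm across and 30 mm high; a bystander. Origin: underside
- screw_b: second such screw; a bystander
- hex_key: black hexagon key lying flat, 103 mm long; a bystander. Origin: underside
- adaptor: steel screwed adaptor standing on its hexagon, 31 mm across and 35 mm high; a bystander. Origin: underside
- gap (a point): fixed point in the gap through which the arm must reach in, high over the near side of the bench. To its right a blue post fills x 0.25 to 0.34, y -0.22 to -0.03 m up to z 0.98; to its left a clear guard panel stands at y 0.25 to 0.28, from x 0.26 on up to z 0.37, from x 0.42 on up to z 0.9. The robot starts left of the panel
- cable_top (a point): highest point of a fixed black cable over the valve box. Valve box: x 0.33 to 0.44, y -0.11 to 0.12 m, 0.13 high; the cable reaches z 0.22 at x 0.40 to 0.47, y 0.01 to 0.08, sinks to 0.19 at x 0.55, y 0.13 and to the bench at x 0.61. Beyond the pump a manifold begins at x 0.73, and a hose end hangs at x 0.61 to 0.64, y under 0.01, z 0.20 to 0.23

How it is judged:
On the way:
1. the cover has dropped over both dowels (horizontal distance between cover and seat below 0.003 m and angle between the y axis of cover and the y axis of pump_body, either way round below 0.09 rad and z of cover in the frame of seat below 0.0065 m and angle between cover's own z axis and vertical below 0.09 rad), for 0.1 s.
At the end, for the whole second after the job is handed in: The cover is on both dowels (within 3 mm and 0.09 rad of its place), lies flat on the joint face (within 1.5 mm, 2 degrees, both valves pushed in at least 7.5 mm), is still, and the fingers are still holding it down (horizontal distance between cover and seat below 0.003 m and angle between the y axis of cover and the y axis of pump_body, either way round below 0.09 rad and z of cover in the frame of seat below 0.0015 m and angle between cover's own z axis and vertical below 0.035 rad and value of joint each of valve_a, valve_b above 0.0075 m and contact force between the fingers and cover above 2 N and linear speed of cover below 0.01 m/s); the arm keeps its last pose, push and grip.
It fails at once if the cover is lifted off the dowels (over 20 mm above the joint face) (z of cover in the frame of seat above 0.02 m).
It fails at once if the cover is forced on the dowels with over 30 N (contact force between cover and dowels above 30 N).
It fails at once if the cover is rammed onto the pump with over 50 N (contact force between cover and pump_body above 50 N).
It fails at once if a screw, the key or the adaptor is disturbed (moved over 15 mm) (distance of any of screw_a, screw_b, hex_key, adaptor from where it was at the start of the episode above 0.015 m).
It also fails if it takes over 45 s, if anything falls off the work surface, if the arm or the gripper's body presses on something with over 40 N, if the wrist force passes 120 N, or if a joint passes its speed limit or range.

## Working session

There is one attempt and no reset: what is moved stays moved. The work goes in short steps, Python scripts to look and compute and a tool call to move; the robot and the scene stay as the last step left them, time stands still between calls to the robot, and variables do not carry over. Pictures are saved under pics/ and viewed, at most 10 in all, crops included, and the job is handed in when it is done.

Besides the shell and the picture viewer there is one more tool, called after "Request:" as name(argument=value, ...), one argument or row to a line, values as JSON. move_arm: Moves the arm, as the interface text tells. Its arguments: {"type":"object","properties":{"plan":{"type":"array","items":{"type":"object","properties":{"delta_pos":{"type":"array","items":{"type":"number"}},"turn":{"type":"array","items":{"type":"number"}},"fingers":{"type":"number"}}}},"force":{"type":"number"}},"required":["plan"]}

```bash
mkdir -p pics; ls; python3 - <<'E'
from workcell import get_obs,camera,tip_reach
import cv2,numpy as np
o=get_obs();print({k:np.round(v,4) for k,v in o.items()},tip_reach if not callable(tip_reach) else tip_reach())
ims=[]
for n in("scene","top"):
    c=camera(n);np.savez(f"pics/{n}0.npz",**c);cv2.imwrite(f"pics/{n}0.png",c["color"][:,:,::-1]);print(n,c["fx"],c["cx"],c["cy"],np.round(c["R"],3).tolist(),c["t"], -c["R"].T@c["t"])
E
```

```text
pics
{'clock': np.float64(0.0), 'joint_pos': array([ 1.1294,  0.3329, -0.0647,  1.461 ,  0.0216,  1.3499, -0.0885]), 'joint_velocities': array([ 0.0023,  0.0007,  0.0023,  0.0001,  0.0007, -0.0002, -0.0003]), 'tau': array([ 3.00000e-04, -6.25441e+01,  4.93000e-02, -3.91601e+01,
        1.62000e-02,  1.00000e-02,  0.00000e+00]), 'position': array([ 0.254 , -0.5706,  0.2415]), 'ee_rot': array([ 9.782e-01,  2.079e-01, -2.000e-04, -7.000e-04]), 'ft_force': array([ 0.2005, -0.0574, -0.7162]), 'torque': array([-0.0028,  0.038 ,  0.0427]), 'grasp_force': np.float64(0.0), 'grip_width': np.float64(1.0002)} 0.011
scene 388.7423949218298 252.8192885246446 190.59690996497523 [[0.948, -0.32, 0.003], [-0.254, -0.759, -0.599], [0.194, 0.567, -0.801]] [-0.49516019  0.33867796  0.85202756] [ 0.39044868 -0.38420163  0.88644023]
top 472.5943998196973 254.2728832585527 194.13967983953017 [[-0.542, -0.84, 0.004], [-0.805, 0.518, -0.291], [0.242, -0.161, -0.957]] [0.36088158 0.44481525 0.94232931] [0.32547511 0.22434598 1.02947341]
```

View pics/scene0.png

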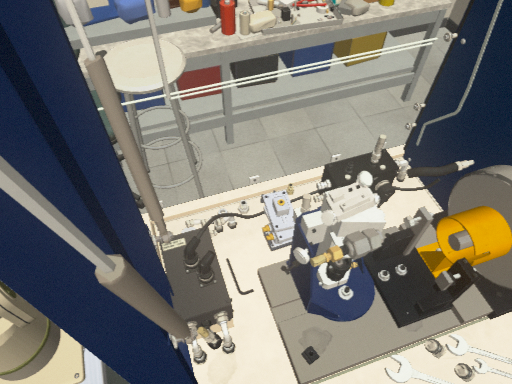

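View pics/top0.png

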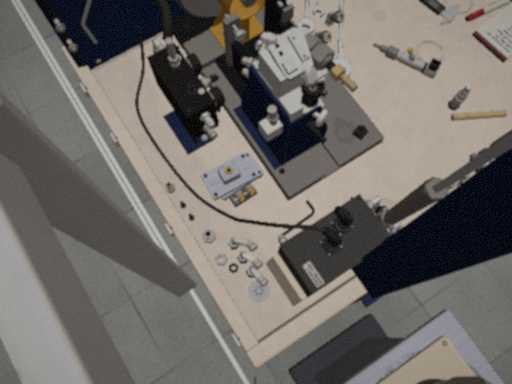

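```bash
cat > h.py <<'E'
import numpy as np,cv2
def cloud(c):
    z=c["range_z"];v,u=np.mgrid[:384,:512]
    P=np.stack([(u-c["cx"])/c["fx"]*z,(v-c["cy"])/c["fy"]*z,z],-1)
    W=(P-c["t"])@c["R"]; W[z<=0]=np.nan
    return W
def ray(c,u,v,h):
    d=c["R"].T@np.array([(u-c["cx"])/c["fx"],(v-c["cy"])/c["fy"],1]);o=-c["R"].T@c["t"]
    return o+d*(h-o[2])/d[2]
def tri(a,pa,b,pb):
    A=[];B=[]
    for c,(u,v) in((a,pa),(b,pb)):
        d=c["R"].T@np.array([(u-c["cx"])/c["fx"],(v-c["cy"])/c["fy"],1]);d/=np.linalg.norm(d)
        M=np.eye(3)-np.outer(d,d);A.append(M);B.append(M@(-c["R"].T@c["t"]))
    return np.linalg.lstsq(np.vstack(A),np.hstack(B),rcond=None)[0]
E
python3 - <<'E'
from h import *
for n,pts in(("top",[(228,170),(232,180),(210,180),(255,165),(240,193),(215,208),(290,125),(130,80),(60,150),(220,200),(310,210),(240,240)]),("scene",[(282,203),(275,215),(280,240),(268,200),(300,205),(270,235),(305,255),(235,215),(240,280)])):
    c=dict(np.load(f"pics/{n}0.npz"));W=cloud(c)
    for u,v in pts: print(n,u,v,np.round(W[v,u],3),c["color"][v,u])
    # crop zoom
    if n=="top": k=c["color"][130:230,150:320]
    else: k=c["color"][170:270,230:370]
    cv2.imwrite(f"pics/{n}z.png",cv2.resize(k[:,:,::-1],None,fx=4,fy=4,interpolation=cv2.INTER_CUBIC))
a,b=[cv2.imread(f"pics/{n}z.png") for n in("top","scene")]
w=max(a.shape[1],b.shape[1]); b=cv2.copyMakeBorder(b,0,0,0,w-b.shape[1],0)
cv2.imwrite("pics/zoom0.png",cv2.resize(np.vstack([a,b]),None,fx=.75,fy=.75))
E
```

```text
top 228 170 [0.621 0.092 0.139] [61 48 30]
top 232 180 [0.604 0.094 0.123] [84 84 85]
top 210 180 [0.632 0.13  0.112] [152 155 164]
top 255 165 [0.616 0.03  0.091] [154 155 163]
top 240 193 [0.591 0.085 0.053] [140 117  90]
top 215 208 [0.599 0.146 0.028] [62 56 53]
top 290 125 [ 0.597 -0.031  0.251] [11 20 36]
top 130 80 [0.997 0.149 0.001] [168 159 148]
top 60 150 [0.43  0.251 0.85 ] [109 106 107]
top 220 200 [0.616 0.124 0.   ] [173 162 150]
top 310 210 [ 0.487 -0.034 -0.   ] [179 169 156]
top 240 240 [0.502 0.141 0.067] [172 169 162]
scene 282 203 [0.623 0.085 0.145] [227 190  80]
scene 275 215 [0.604 0.079 0.112] [219 221 225]
scene 280 240 [0.597 0.023 0.091] [201 198 194]
scene 268 200 [0.603 0.124 0.114] [221 224 229]
scene 300 205 [0.713 0.155 0.   ] [237 229 209]
scene 270 235 [0.587 0.061 0.057] [221 178  76]
scene 305 255 [ 0.586 -0.104  0.255] [242 244 238]
scene 235 215 [0.512 0.102 0.124] [81 78 71]
scene 240 280 [ 0.489 -0.003 -0.   ] [245 238 219]
```

View pics/zoom0.png

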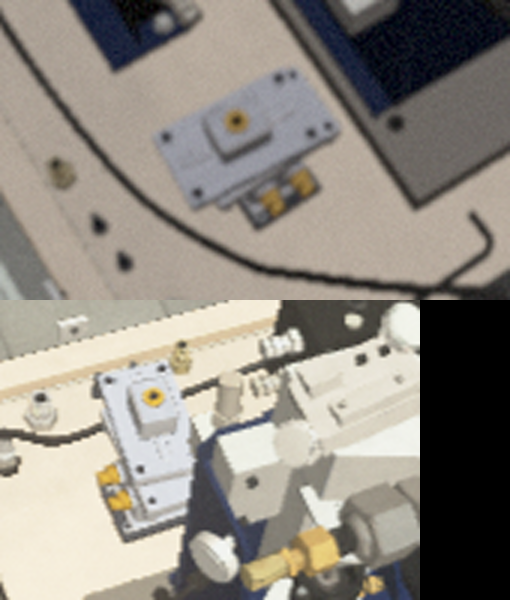

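```bash
python3 - <<'E'
from h import *
from workcell import get_obs,camera
c=camera("wrist");np.savez("pics/w0.npz",**c);cv2.imwrite("pics/w0.png",c["color"][:,:,::-1])
print(c["fx"],c["cx"],c["cy"],np.round(c["tool_from_camera"],4).tolist())
for n,pts in(("scene",[(15,320),(10,360),(20,20),(100,200),(140,150),(140,280),(60,370),(120,360),(30,220),(90,60),(450,100),(60,250)]),("top",[(10,250),(60,250),(40,330),(130,260),(480,170),(440,230),(420,200),(400,290),(440,350),(330,350),(480,250),(200,290),(240,350),(100,150)])):
    d=dict(np.load(f"pics/{n}0.npz"));W=cloud(d)
    for u,v in pts: print(n,u,v,np.round(W[v,u],3),d["color"][v,u])
E
```

```text
297.3186396354542 264.2021393991039 197.16393740246104 [[0.0001, -0.9563, -0.2923, 0.0751], [1.0, 0.0002, -0.0004, 0.0013], [0.0004, -0.2923, 0.9563, -0.1322], [0.0, 0.0, 0.0, 1.0]]
scene 15 320 [ 0.072 -0.04   0.21 ] [137 128 101]
scene 10 360 [ 0.022 -0.069  0.117] [153 142 116]
scene 20 20 [ 0.306 -0.031  0.712] [26 41 64]
scene 100 200 [ 0.293 -0.03   0.458] [33 44 68]
scene 140 150 [ 0.296  0.882 -0.38 ] [114 112 104]
scene 140 280 [ 0.35  -0.245  0.618] [87 81 72]
scene 60 370 [ 0.073 -0.082  0.016] [226 215 175]
scene 120 360 [ 0.274 -0.217  0.373] [ 6 33 62]
scene 30 220 [ 0.302 -0.218  0.683] [29 42 68]
scene 90 60 [0.341 0.016 0.635] [176 167 151]
scene 450 100 [1.072 0.156 0.274] [38 47 61]
scene 60 250 [ 0.304 -0.217  0.642] [32 41 68]
top 10 250 [0.382 0.268 0.899] [156 155 155]
top 60 250 [0.386 0.265 0.867] [97 91 89]
top 40 330 [0.357 0.27  0.9  ] [156 155 155]
top 130 260 [0.425 0.272 0.667] [77 76 72]
top 480 170 [ 0.336 -0.032  0.621] [23 26 30]
top 440 230 [ 0.308 -0.028  0.484] [11 19 24]
top 420 200 [0.344 0.023 0.599] [51 42 38]
top 400 290 [ 0.166 -0.343 -0.798] [93 95 94]
top 440 350 [ 0.097 -0.085  0.013] [157 145 129]
top 330 350 [ 0.143  0.018 -0.711] [54 54 58]
top 480 250 [ 0.269 -0.028  0.531] [ 8 12 18]
top 200 290 [ 0.579  0.297 -0.794] [119 117 114]
top 240 350 [ 0.314  0.286 -0.792] [113 113 108]
top 100 150 [0.682 0.271 0.359] [160 165 158]
```

View pics/w0.png

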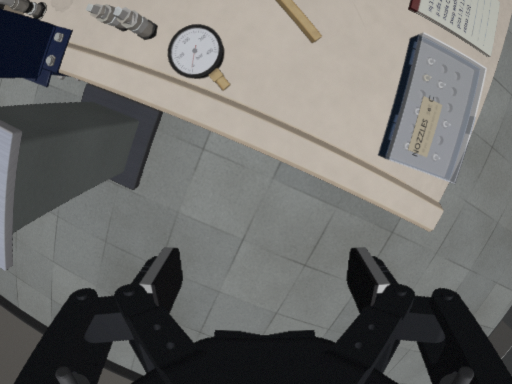

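Request:
move_arm(
  plan=[
    {"delta_pos": [0,0,-0.06],"turn": [0,0,0],"fingers": 0},
    {"delta_pos": [0,0,-0.12],"turn": [0,0,0],"fingers": 0},
    {"delta_pos": [0,0,-0.18],"turn": [0,0,0],"fingers": 0},
    {"delta_pos": [0,0,-0.24],"turn": [0,0,0],"fingers": 0},
    {"delta_pos": [0,0,-0.3],"turn": [0,0,0],"fingers": 0},
  ],
)

```text
clock: 0.78
position: [0.2538, -0.5705, 0.5444]
ee_rot: [0.978, 0.208, 0.0, 0.0]
ft_force: [0.7, -1.7, 0.3]
grip_width: 1.001
grasp_force: 0.0
```

```bash
cat > log.py <<'E'
from workcell import get_obs
import numpy as np,json
o=get_obs();print({k:np.round(o[k],3).tolist() for k in("clock","joint_pos","position","ee_rot","ft_force","grip_width")})
open("kin.jsonl","a").write(json.dumps([list(o["joint_pos"]),list(o["position"]),list(o["ee_rot"])])+"\n")
E
python3 - <<'E'
import json
open("kin.jsonl","w").write(json.dumps([[ 1.1294,0.3329,-0.0647,1.461,0.0216,1.3499,-0.0885],[0.254,-0.5706,0.2415],[.9782,.2079,-.0002,-.0007]])+"\n")
E
python3 log.py
python3 - <<'E'
from h import *
for n in("scene","top"):
    W=cloud(dict(np.load(f"pics/{n}0.npz"))).reshape(-1,3)
    m=(W[:,0]>.15)&(W[:,0]<.75)&(W[:,1]>-.06)&(W[:,1]<.3)&(W[:,2]>.2)
    P=W[m]
    for z in np.arange(.2,1.05,.1):
        q=P[(P[:,2]>=z)&(P[:,2]<z+.1)]
        h=np.unique(np.floor(q[:,:2]/.05).astype(int),axis=0,return_counts=True)
        print(n,round(z,2),[(round(a*.05,2),round(b*.05,2),int(k)) for (a,b),k in zip(*h) if k>4])
    t=W[(W[:,0]>.3)&(W[:,0]<.45)&(W[:,1]>-.028)&(W[:,1]<.2)&(W[:,2]>.3)]
    if len(t):print("tube",t.min(0),t.max(0))
E
```

```text
{'clock': 0.775, 'joint_pos': [1.097, 0.409, -0.034, 0.725, 0.015, 2.007, -0.08], 'position': [0.254, -0.57, 0.544], 'ee_rot': [0.978, 0.208, 0.0, 0.0], 'ft_force': [0.708, -1.727, 0.335], 'grip_width': 1.001}
scene 0.2 [(np.float64(0.25), np.float64(-0.05), 132), (np.float64(0.3), np.float64(-0.1), 7), (np.float64(0.3), np.float64(-0.05), 551), (np.float64(0.35), np.float64(-0.05), 9), (np.float64(0.35), np.float64(0.0), 75), (np.float64(0.4), np.float64(-0.05), 160), (np.float64(0.4), np.float64(0.0), 140), (np.float64(0.4), np.float64(0.05), 15), (np.float64(0.55), np.float64(-0.1), 42), (np.float64(0.55), np.float64(-0.05), 99), (np.float64(0.6), np.float64(-0.1), 113), (np.float64(0.6), np.float64(-0.05), 483), (np.float64(0.6), np.float64(0.0), 41), (np.float64(0.65), np.float64(-0.1), 25), (np.float64(0.65), np.float64(-0.05), 10), (np.float64(0.7), np.float64(0.0), 24), (np.float64(0.7), np.float64(0.05), 207), (np.float64(0.7), np.float64(0.1), 40)]
scene 0.3 [(np.float64(0.25), np.float64(-0.05), 230), (np.float64(0.25), np.float64(0.25), 15), (np.float64(0.3), np.float64(-
[... 3920 characters left out ...]
.25), np.float64(-0.05), 328), (np.float64(0.3), np.float64(-0.05), 1593), (np.float64(0.3), np.float64(0.0), 635), (np.float64(0.35), np.float64(0.0), 111), (np.float64(0.4), np.float64(0.25), 1271)]
top 0.7 [(np.float64(0.3), np.float64(0.0), 510), (np.float64(0.3), np.float64(0.05), 231), (np.float64(0.4), np.float64(0.25), 3085)]
top 0.8 [(np.float64(0.3), np.float64(0.05), 10), (np.float64(0.3), np.float64(0.25), 2992), (np.float64(0.35), np.float64(0.25), 10214), (np.float64(0.4), np.float64(0.25), 7002)]
top 0.9 [(np.float64(0.3), np.float64(0.25), 414), (np.float64(0.35), np.float64(0.25), 1478)]
top 1.0 []
tube [ 0.30001758 -0.02799965  0.30018932] [0.36708256 0.10097305 0.90504679]
```

```bash
python3 - <<'E'
from h import *
A=[]
for n in("scene","top"):
    W=cloud(dict(np.load(f"pics/{n}0.npz"))).reshape(-1,3)
    t=W[(W[:,0]>.2)&(W[:,0]<.42)&(W[:,1]>-.025)&(W[:,1]<.24)&(W[:,2]>.24)]
    for z in np.arange(.24,1.,.05):
        q=t[(t[:,2]>=z)&(t[:,2]<z+.05)]
        if len(q)>3: print(n,round(z,2),len(q),"x",np.round(np.percentile(q[:,0],[2,50,98]),3),"y",np.round(np.percentile(q[:,1],[2,50,98]),3))
E
```

```text
scene 0.39 33 x [0.344 0.363 0.365] y [-0.025 -0.023 -0.019]
scene 0.44 371 x [0.342 0.353 0.363] y [-0.025 -0.02  -0.013]
scene 0.49 560 x [0.34  0.351 0.36 ] y [-0.019 -0.012 -0.003]
scene 0.54 700 x [0.338 0.348 0.358] y [-0.009 -0.002  0.007]
scene 0.59 912 x [0.335 0.346 0.355] y [0.001 0.007 0.02 ]
scene 0.64 407 x [0.338 0.342 0.346] y [0.016 0.022 0.028]
scene 0.69 52 x [0.337 0.34  0.344] y [0.024 0.026 0.028]
top 0.29 17 x [0.333 0.335 0.337] y [-0.024 -0.024 -0.023]
top 0.34 36 x [0.333 0.347 0.364] y [-0.024 -0.022 -0.016]
top 0.39 103 x [0.345 0.354 0.364] y [-0.02  -0.013 -0.007]
top 0.44 131 x [0.342 0.352 0.362] y [-0.011 -0.004  0.002]
top 0.49 177 x [0.34 0.35 0.36] y [-0.002  0.006  0.012]
top 0.54 237 x [0.337 0.347 0.358] y [0.008 0.016 0.021]
top 0.59 591 x [0.335 0.344 0.354] y [0.013 0.023 0.028]
top 0.64 167 x [0.338 0.342 0.345] y [0.024 0.029 0.033]
top 0.69 262 x [0.335 0.339 0.343] y [0.034 0.039 0.043]
top 0.74 442 x [0.333 0.337 0.341] y [0.042 0.048 0.053]
top 0.79 91 x [0.333 0.337 0.339] y [0.053 0.054 0.055]
```

Request:
move_arm(
  plan=[
    {"delta_pos": [0,-0.01,-0.06],"turn": [-0.16,0,0],"fingers": 0},
    {"delta_pos": [0,-0.02,-0.12],"turn": [-0.32,0,0],"fingers": 0},
    {"delta_pos": [0,-0.03,-0.18],"turn": [-0.48,0,0],"fingers": 0},
    {"delta_pos": [0,-0.04,-0.24],"turn": [-0.64,0,0],"fingers": 0},
    {"delta_pos": [0,-0.05,-0.3],"turn": [-0.8,0,0],"fingers": 0},
  ],
)

```text
clock: 1.4
position: [0.2332, -0.5242, 0.8452]
ee_rot: [0.9, 0.191, 0.082, 0.384]
ft_force: [0.6, -1.0, -0.8]
grip_width: 0.999
grasp_force: 0.0
```

```bash
python3 log.py; cat > kin.py <<'E'
import numpy as np,json
from scipy.optimize import least_squares
from scipy.spatial.transform import Rotation as Ro
# chain: Rz(s1*q1+o) Ry(q2) Rz(s3 q3) Ry(q4) Rz(s5 q5) Ry(q6)
D=[json.loads(l) for l in open("kin.jsonl")]
def fk(q,p,full=False):
    d1,L1,L2,h,a=p[:5]
    R=Ro.from_euler("z",-q[0])*Ro.from_euler("y",q[1]);s=np.array([0,0,d1]);
    e=s+R.apply([0,0,L1]);R=R*Ro.from_euler("z",-q[2])*Ro.from_euler("y",q[3])
    w=e+R.apply([0,0,L2]);R=R*Ro.from_euler("z",-q[4])*Ro.from_euler("y",q[5])
    t=w+R.apply([a,0,h])
    return (s,e,w,t) if full else t
f=lambda p:np.concatenate([fk(q,p)-np.array(t) for q,t,_ in D])
def fit():
    r=least_squares(f,[.3,.47,.48,.39,0]);return r.x,np.abs(r.fun).max()
if __name__=="__main__":
    p,e=fit();print(np.round(p,3),e);print(np.round(fk(D[-1][0],p,True),3))
E
python3 kin.py
```

```text
{'clock': 1.4, 'joint_pos': [1.065, 0.019, -0.052, 0.701, 0.101, 1.619, -0.091], 'position': [0.233, -0.524, 0.845], 'ee_rot': [0.9, 0.191, 0.082, 0.384], 'ft_force': [0.587, -1.047, -0.815], 'grip_width': 0.999}
[0.082 0.773 0.505 0.452 0.13 ] 0.04328669217413633
[[ 0.     0.     0.082]
 [ 0.007 -0.013  0.855]
 [ 0.183 -0.296  1.234]
 [ 0.269 -0.516  0.828]]
```

```bash
cat > kin.py <<'E'
import numpy as np,json,itertools
from scipy.optimize import least_squares
from scipy.spatial.transform import Rotation as Ro
D=[json.loads(l) for l in open("kin.jsonl")]
S=(1,1,1)
def fk(q,p,full=False,S=None):
    S=S or globals()["S"]
    d1,L1,L2,h,a,bx,o,b=p[:8]
    E=Ro.from_euler
    R=E("z",-q[0]+o);s=np.array([0,0,d1])+R.apply([bx,0,0]);R=R*E("y",q[1])
    R=R*E("z",S[0]*q[2]);e=s+R.apply([b,0,L1]);R=R*E("y",q[3])
    R=R*E("z",S[1]*q[4]);w=e+R.apply([-b,0,L2]);R=R*E("y",q[5])
    t=w+R.apply([a,0,h]);R=R*E("z",S[2]*q[6])
    return (s,e,w,t) if full else (t,R)
def res(p,S):
    out=[]
    for q,t,r in D:
        x,R=fk(q,p,S=S);out+=list(x-np.array(t))+list(.3*(Ro.from_quat(r).inv()*R*Ro.from_rotvec([0,0,p[8]])).as_rotvec())
    out+=list(1e-3*(np.array(p)[[0,4,5,7]]-[.3,0,0,0]))
    return np.array(out)
def fit():
    best=None
    for S in itertools.product((1,-1),repeat=3):
        for c in(1.57,-1.57):
            r=least_squares(res,[.3,.47,.48,.39,0,0,0,0,c],args=(S,))
            if best is None or r.cost<best[0]: best=(r.cost,S,r.x,np.abs(r.fun).max())
    globals()["S"]=best[1];return best[2],best
if __name__=="__main__":
    p,b=fit();print(b[0],b[1],b[3],np.round(p,3));print(np.round(fk(D[-1][0],p,True),3))
E
python3 kin.py
```

```text
0.00011426670488735438 (-1, -1, -1) 0.013246220641000067 [-0.018  0.945  0.523  0.55   0.174 -0.076 -0.061  0.049  1.516]
[[-0.033  0.068 -0.018]
 [-0.002  0.009  0.926]
 [ 0.149 -0.26   1.351]
 [ 0.232 -0.525  0.845]]
```

```bash
sed -i 's/\[0,4,5,7\]\]-\[.3,0,0,0\]/[0,4,5,6,7]]-[.3,0,0,0,0]/; s/1e-3\*/.3*/' kin.py; python3 kin.py; python3 - <<'E'
import sys;sys.path.insert(0,".")
from kin import *
p,b=fit();print(np.round(res(p,b[1]),3).reshape(-1)[:18].reshape(3,6))
for q,t,r in D: print(np.round(Ro.from_quat(r).as_matrix(),3).tolist())
E
```

```text
0.0003865529322062183 (-1, -1, -1) 0.020081049257296802 [ 0.287  0.409  0.49   0.322 -0.008  0.009 -0.067 -0.003  1.511]
[[ 0.004 -0.008  0.287]
 [ 0.005 -0.012  0.696]
 [ 0.158 -0.3    1.062]
 [ 0.241 -0.523  0.845]]
[[ 0.003  0.002 -0.     0.     0.     0.002]
 [ 0.003  0.003  0.001  0.    -0.     0.002]
 [ 0.008  0.001  0.     0.    -0.014 -0.004]]
[[0.914, 0.407, -0.001], [0.407, -0.914, 0.001], [-0.0, -0.001, -1.0]]
[[0.914, 0.407, 0.0], [0.407, -0.914, -0.0], [-0.0, 0.0, -1.0]]
[[0.914, 0.281, 0.294], [0.407, -0.632, -0.66], [0.0, 0.722, -0.692]]
```

Request:
move_arm(
  plan=[
    {"delta_pos": [0,0.028,-0.044],"turn": [-0.15,0,0],"fingers": 0},
    {"delta_pos": [0,0.056,-0.087],"turn": [-0.3,0,0],"fingers": 0},
    {"delta_pos": [0,0.084,-0.13],"turn": [-0.45,0,0],"fingers": 0},
    {"delta_pos": [0,0.112,-0.173],"turn": [-0.6,0,0],"fingers": 0},
    {"delta_pos": [0,0.139,-0.216],"turn": [-0.75,0,0],"fingers": 0},
    {"delta_pos": [0,0.139,-0.216],"turn": [-0.75,0,0],"fingers": 0},
  ],
)

```text
clock: 2.15
position: [0.2087, -0.4694, 1.0953]
ee_rot: [0.697, 0.148, 0.146, 0.686]
ft_force: [-0.8, 1.0, 0.3]
grip_width: 1.001
grasp_force: 0.0
```

```bash
python3 log.py; python3 kin.py;python3 - <<'E'
import sys;sys.path.insert(0,".")
from kin import *
p,b=fit();print(np.round(res(p,b[1]),3).reshape(-1)[:24].reshape(4,6))
E
```

```text
{'clock': 2.15, 'joint_pos': [1.065, -0.218, -0.083, 0.82, 0.199, 0.996, -0.13], 'position': [0.209, -0.469, 1.095], 'ee_rot': [0.697, 0.148, 0.146, 0.686], 'ft_force': [-0.811, 0.956, 0.329], 'grip_width': 1.001}
0.000767973541900941 (-1, -1, -1) 0.019113294485407592 [ 0.276  0.432  0.488  0.329 -0.006  0.007 -0.064 -0.008  1.528]
[[ 0.003 -0.007  0.276]
 [-0.041  0.085  0.696]
 [ 0.105 -0.158  1.094]
 [ 0.22  -0.466  1.095]]
[[ 0.003  0.006  0.001  0.     0.     0.006]
 [ 0.005  0.003  0.001  0.    -0.     0.006]
 [ 0.009  0.001  0.001  0.    -0.014  0.   ]
 [ 0.012  0.003 -0.     0.    -0.019 -0.013]]
```

```bash
python3 - <<'E'
from h import *
from workcell import camera,get_obs
o=get_obs();c=camera("wrist");np.savez("pics/w1.npz",pos=o["position"],rot=o["ee_rot"],**c);cv2.imwrite("pics/w1.png",c["color"][:,:,::-1])
W=cloud(dict(np.load("pics/scene0.npz")))
for (u,v) in [(160,230),(140,170),(120,110),(100,70),(85,30),(70,5),(170,315),(150,290),(120,262),(80,225),(40,195),(10,170)]:
    w=W[v-3:v+4,u-6:u+7].reshape(-1,3); print(u,v,np.round(W[v,u],3),np.round(np.nanmin(w,0),3),np.round(np.nanmax(w,0),3))
E
```

```text
160 230 [ 0.355 -0.041  0.364] [ 0.315 -0.041 -0.   ] [0.364 0.212 0.37 ]
140 170 [ 0.355 -0.019  0.485] [ 0.279 -0.022 -0.752] [0.362 1.117 0.494]
120 110 [0.355 0.001 0.573] [ 0.246 -0.004 -0.554] [0.358 1.365 0.581]
100 70 [0.348 0.009 0.625] [0.341 0.006 0.62 ] [0.355 0.016 0.631]
85 30 [0.214 1.239 0.003] [0.212 0.02  0.001] [0.345 1.259 0.67 ]
70 5 [0.341 0.026 0.691] [0.171 0.024 0.099] [0.344 1.238 0.694]
170 315 [ 0.356 -0.235  0.508] [ 0.351 -0.239  0.467] [ 0.36  -0.217  0.53 ]
150 290 [ 0.352 -0.241  0.588] [ 0.302 -0.249  0.136] [ 0.354 -0.029  0.605]
120 262 [ 0.345 -0.246  0.653] [ 0.336 -0.249  0.58 ] [ 0.348 -0.203  0.655]
80 225 [ 0.326 -0.218  0.665] [ 0.322 -0.257  0.659] [ 0.338 -0.217  0.716]
40 195 [ 0.336 -0.261  0.751] [ 0.316 -0.264  0.699] [ 0.336 -0.217  0.754]
10 170 [ 0.333 -0.265  0.772] [ 0.313 -0.267  0.727] [ 0.334 -0.217  0.775]
```

View pics/w1.png

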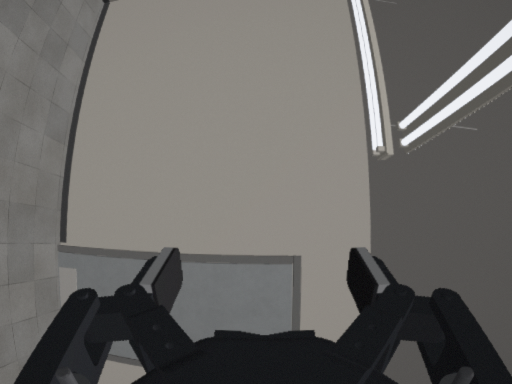

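Request:
move_arm(
  plan=[
    {"delta_pos": [0,0,-0.02],"turn": [0,0.18,0],"fingers": 0},
    {"delta_pos": [0,0,-0.04],"turn": [0,0.36,0],"fingers": 0},
    {"delta_pos": [0,0,-0.06],"turn": [0,0.54,0],"fingers": 0},
    {"delta_pos": [0,0,-0.06],"turn": [0,0.72,0],"fingers": 0},
    {"delta_pos": [0,0,-0.06],"turn": [0,0.85,0],"fingers": 0},
  ],
)

```text
clock: 2.82
position: [0.1798, -0.4215, 1.0929]
ee_rot: [0.612, 0.367, 0.378, 0.59]
ft_force: [-0.9, -0.0, -0.2]
grip_width: 0.999
grasp_force: 0.0
```

```bash
python3 log.py; python3 kin.py; cat >> h.py <<'E'
from scipy.spatial.transform import Rotation as Ro
def wcloud(c,o):
    v,u=np.mgrid[:384,:512];a=(u-c["cx"])/c["fx"];b=(v-c["cy"])/c["fy"];r=np.hypot(a,b)+1e-9
    k=np.tan(r)/r;z=c["range_z"];P=np.stack([a*k*z,b*k*z,z],-1)
    T=c["tool_from_camera"];P=P@T[:3,:3].T+T[:3,3]
    W=P@Ro.from_quat(o["ee_rot"]).as_matrix().T+o["position"];W[z<=0]=np.nan
    return W
E
python3 - <<'E'
from h import *
from workcell import camera,get_obs
o=get_obs();c=camera("wrist");W=wcloud(c,o);np.save("pics/w2W.npy",W)
cv2.imwrite("pics/w2.png",np.rot90(c["color"],-1)[:,:,::-1])  # up=image up
P=W.reshape(-1,3);m=(np.hypot(P[:,0],P[:,1])<.75)&(P[:,0]>.2)&(P[:,2]>.8)
P=P[m]
for z in np.arange(.8,2.,.1):
    q=P[(P[:,2]>=z)&(P[:,2]<z+.1)]
    h=np.unique(np.floor(q[:,:2]/.05).astype(int),axis=0,return_counts=True)
    print(round(z,2),[(round(float(a*.05),2),round(float(b*.05),2),int(k)) for (a,b),k in zip(*h) if k>4])
E
```

```text
{'clock': 2.825, 'joint_pos': [0.295, -0.213, 1.007, 0.683, -0.84, 1.331, 0.51], 'position': [0.18, -0.422, 1.093], 'ee_rot': [0.612, 0.367, 0.378, 0.59], 'ft_force': [-0.945, -0.017, -0.162], 'grip_width': 0.999}
0.0011021343471464197 (-1, -1, -1) 0.018850333726457443 [ 2.830e-01  4.110e-01  4.930e-01  3.260e-01 -7.000e-03  1.000e-03
 -6.300e-02  4.000e-03  1.537e+00]
[[ 1.000e-03 -0.000e+00  2.830e-01]
 [-7.900e-02  2.600e-02  6.860e-01]
 [-9.900e-02 -2.470e-01  1.095e+00]
 [ 1.820e-01 -4.140e-01  1.095e+00]]
0.8 [(0.25, -0.3, 7), (0.3, -0.3, 254)]
0.9 [(0.25, -0.3, 19), (0.3, -0.3, 993)]
1.0 []
1.1 []
1.2 []
1.3 []
1.4 []
1.5 []
1.6 [(0.55, -0.55, 5), (0.55, -0.5, 74), (0.6, -0.45, 67), (0.6, -0.4, 221), (0.6, -0.35, 123), (0.6, -0.3, 30)]
1.7 []
1.8 []
1.9 []
```

View pics/w2.png

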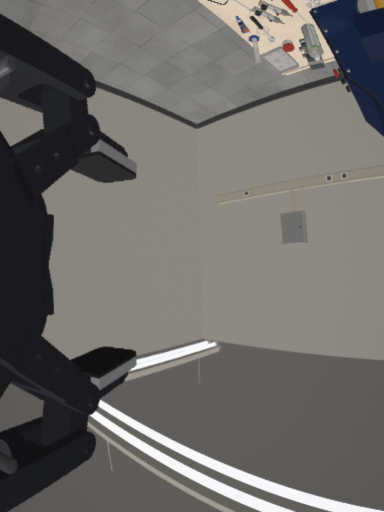

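```bash
python3 - <<'E'
from h import *
W=np.load("pics/w2W.npy");P=W.reshape(-1,3)
q=P[(P[:,0]>.15)&(P[:,0]<1.)&(P[:,1]<.3)&(P[:,1]>-.5)&(P[:,2]>.5)&(P[:,2]<1.5)]
print(len(q),q.min(0),q.max(0))
for z in np.arange(.5,1.5,.05):
    s=q[(q[:,2]>=z)&(q[:,2]<z+.05)]
    if len(s)>3: print(round(z,2),len(s),np.round(np.percentile(s,[1,99],axis=0),3).tolist())
for n in("scene","top"):
    P=cloud(dict(np.load(f"pics/{n}0.npz"))).reshape(-1,3);s=P[(P[:,2]>.75)&(P[:,1]<.24)];print(n,len(s), s.min(0) if len(s) else 0,s.max(0) if len(s) else 0)
E
sed -i 's/d1,L1,L2,h,a,bx,o,b=p\[:8\]/d1,L1,L2,h,a,bx,o,b=p[:8];q=np.array(q)+[0,0,p[9],0,p[10],0,0]/; s/0,0,0,0,c\]/0,0,0,0,c,0,0]/' kin.py; python3 kin.py
```

```text
4748 [ 0.15000215 -0.43147736  0.85800337] [ 0.33950305 -0.26922996  1.15078102]
0.85 261 [[0.299, -0.3, 0.859], [0.324, -0.27, 0.9]]
0.9 1012 [[0.3, -0.299, 0.9], [0.338, -0.274, 0.921]]
1.0 633 [[0.15, -0.41, 1.038], [0.179, -0.394, 1.05]]
1.05 1087 [[0.15, -0.426, 1.05], [0.18, -0.394, 1.052]]
1.1 1737 [[0.15, -0.429, 1.136], [0.18, -0.397, 1.15]]
1.15 18 [[0.154, -0.412, 1.15], [0.17, -0.403, 1.151]]
scene 4030 [ 0.31725043 -0.2677727   0.75000458] [ 0.33750779 -0.19509196  0.79363804]
top 463 [0.33229592 0.0414296  0.75032645] [0.36708256 0.10097305 0.90504679]
0.0006400160130630215 (-1, -1, -1) 0.01634327850909267 [ 0.292  0.402  0.488  0.322 -0.013  0.006 -0.006 -0.     1.513  0.084
 -0.04 ]
[[ 0.006 -0.002  0.292]
 [-0.076  0.024  0.685]
 [-0.1   -0.254  1.084]
 [ 0.177 -0.42   1.096]]
```

```bash
cat > sim.py <<'E'
from kin import *
p,b=fit()
def step(q,t,R):
    for _ in range(10):
        x,Rq=fk(q,p);Rq=Rq*Ro.from_rotvec([0,0,p[8]])
        e=np.r_[t-x,(R*Rq.inv()).as_rotvec()]
        J=np.zeros((6,7))
        for i in range(7):
            d=np.zeros(7);d[i]=1e-5;x2,R2=fk(q+d,p);R2=R2*Ro.from_rotvec([0,0,p[8]])
            J[:3,i]=(x2-x)/1e-5;J[3:,i]=(R2*Rq.inv()).as_rotvec()/1e-5
        q=q+J.T@np.linalg.solve(J@J.T+1e-5*np.eye(6),e)
        if np.abs(e).max()<1e-4:break
    return q
def run(q,rows,n=5,pose=None):
    x,R=fk(q,p);R=R*Ro.from_rotvec([0,0,p[8]])
    if pose: x,R=pose
    prev=(np.zeros(3),np.zeros(3));out=[]
    for d,w in rows:
        for k in range(1,n+1):
            a=prev[0]+(np.array(d)-prev[0])*k/n;c=prev[1]+(np.array(w)-prev[1])*k/n
            q=step(q,x+R.apply(a),R*Ro.from_rotvec(c))
        prev=(np.array(d),np.array(w));out.append(q)
    return out
if __name__=="__main__":
    Z=[([0,0,-.02*min(k,3)],[0,[.18,.36,.54,.72,.85][k-1],0]) for k in range(1,6)]
    print(np.round(run(np.array(D[-2][0]),Z)[-1],3),np.round(D[-1][0],3))
    Z=[([0,.0278*k,-.0432*k],[-.15*k,0,0]) for k in range(1,6)]
    print(np.round(run(np.array(D[-3][0]),Z)[-1],3),np.round(D[-2][0],3))
    Z=[([0,-.01*k,-.06*k],[-.16*k,0,0]) for k in range(1,6)]
    print(np.round(run(np.array(D[-4][0]),Z)[-1],3),np.round(D[-3][0],3))
    print(np.round(run(np.array(D[0][0]),[([0,0,-.06*k],[0,0,0]) for k in range(1,6)])[-1],3),np.round(D[1][0],3))
E
python3 sim.py
```

```text
[-0.397 -0.22   1.672  0.505 -0.934  1.474  0.508] [ 0.295 -0.213  1.007  0.683 -0.84   1.331  0.51 ]
[ 1.052 -0.211 -0.089  0.807  0.181  0.996 -0.121] [ 1.065 -0.218 -0.083  0.82   0.199  0.996 -0.13 ]
[ 1.06   0.005 -0.042  0.718  0.076  1.618 -0.096] [ 1.065  0.019 -0.052  0.701  0.101  1.619 -0.091]
[ 1.139  0.423 -0.062  0.713  0.017  2.008 -0.091] [ 1.097  0.409 -0.034  0.725  0.015  2.007 -0.08 ]
```

```bash
cat > sim2.py <<'E'
from kin import *
import sys
p,b=fit()
Q0=dict(mid=np.array([0,.81,-.065,1.29,1.57,1.06,0]),start=np.array([1.129,.333,-.065,1.46,.022,1.35,-.088]),zero=np.array([0,.35,0,1.5,0,1.3,0]))
def T(q):
    x,R=fk(q,p);return x,R*Ro.from_rotvec([0,0,p[8]])
def step(q,t,R,dt,k,rest):
    x,Rq=T(q);e=np.r_[t-x,(R*Rq.inv()).as_rotvec()]
    J=np.zeros((6,7))
    for i in range(7):
        d=np.zeros(7);d[i]=1e-5;x2,R2=T(q+d)
        J[:3,i]=(x2-x)/1e-5;J[3:,i]=(R2*Rq.inv()).as_rotvec()/1e-5
    Ji=J.T@np.linalg.inv(J@J.T+1e-5*np.eye(6))
    return q+Ji@e+(np.eye(7)-Ji@J)@(rest-q)*k*dt
def run(q,rows,k=1.,rest="mid",n=10,pose=None):
    x,R=pose or T(q);prev=(np.zeros(3),np.zeros(3));out=[];q=np.array(q,float)
    for d,w in rows:
        d=np.array(d,float);w=np.array(w,float)
        for j in range(1,n+1):
            a=prev[0]+(d-prev[0])*j/n;c=prev[1]+(w-prev[1])*j/n
            q=step(q,x+R.apply(a),R*Ro.from_rotvec(c),.125/n,k,Q0[rest])
        prev=(d,w);out.append(q)
    return out
M=[[([0,0,-.06*k],[0,0,0]) for k in range(1,6)],
 [([0,-.01*k,-.06*k],[-.16*k,0,0]) for k in range(1,6)],
 [([0,.0278*k,-.0432*k],[-.15*k,0,0]) for k in (1,2,3,4,5,5)],
 [([0,0,-.02*min(k,3)],[0,[.18,.36,.54,.72,.85][k-1],0]) for k in range(1,6)]]
if __name__=="__main__":
  for rest in Q0:
    for k in(0,.1,.3,.6,1,2):
        r=[run(D[i][0],M[i],k,rest)[-1]-np.array(D[i+1][0]) for i in range(4)]
        print(rest,k,np.round([np.linalg.norm(x) for x in r],3),np.round(r[3],2))
E
python3 sim2.py
```

```text
mid 0 [0.055 0.035 0.029 1.051] [-0.71  0.01  0.73 -0.18 -0.14  0.15  0.  ]
mid 0.1 [0.045 0.044 0.087 0.939] [-0.68 -0.02  0.6  -0.18 -0.04  0.13 -0.01]
mid 0.3 [0.034 0.07  0.236 0.834] [-0.68 -0.08  0.41 -0.18  0.16  0.1  -0.04]
mid 0.6 [0.044 0.113 0.428 0.896] [-0.72 -0.15  0.19 -0.18  0.43  0.07 -0.09]
mid 1 [0.069 0.167 0.635 1.122] [-0.8  -0.22 -0.01 -0.18  0.72  0.05 -0.15]
mid 2 [0.107 0.276 0.979 1.627] [-0.97 -0.32 -0.31 -0.18  1.19  0.05 -0.25]
start 0 [0.055 0.035 0.029 1.051] [-0.71  0.01  0.73 -0.18 -0.14  0.15  0.  ]
start 0.1 [0.055 0.034 0.03  1.889] [ 0.75  0.48  0.58 -0.15 -1.49  0.45 -0.03]
start 0.3 [0.055 0.034 0.035 1.532] [ 0.78  0.39  0.24 -0.15 -1.17  0.38  0.01]
start 0.6 [0.055 0.034 0.046 1.482] [ 0.8   0.37  0.15 -0.15 -1.11  0.37  0.02]
start 1 [0.055 0.037 0.059 1.452] [ 0.84  0.36  0.08 -0.15 -1.06  0.36  0.02]
start 2 [0.055 0.044 0.083 1.43 ] [ 0.91  0.34 -0.08 -0.15 -0.98  0.34  0.03]
zero 0 [0.055 0.035 0.029 1.051] [-0.71  0.01  0.73 -0.18 -0.14  0.15  0.  ]
zero 0.1 [0.034 0.061 0.063 0.992] [-0.69 -0.01  0.67 -0.18 -0.09  0.14 -0.  ]
zero 0.3 [0.08  0.129 0.162 0.902] [-0.68 -0.03  0.56 -0.18  0.    0.12 -0.02]
zero 0.6 [0.169 0.222 0.289 0.84 ] [-0.67 -0.07  0.43 -0.18  0.13  0.1  -0.04]
zero 1 [0.266 0.326 0.418 0.837] [-0.69 -0.11  0.3  -0.18  0.28  0.08 -0.06]
zero 2 [0.414 0.501 0.607 0.957] [-0.74 -0.17  0.12 -0.18  0.52  0.06 -0.11]
```

```bash
cat > plan.py <<'E'
from sim2 import *
B={k:np.array(v,float) for k,v in dict(post=[[.25,-.22,0],[.34,-.03,.98]],hood1=[[.29,-.31,.84],[.37,-.2,.98]],hood2=[[.29,-.05,.86],[.37,.10,.98]],pan1=[[.26,.25,0],[1.2,.28,.37]],pan2=[[.42,.25,0],[1.2,.28,.9]],pan3=[[.3,.25,.8],[.42,.28,.9]],mach=[[.6,-.2,0],[.8,-.02,.37]],cab=[[.4,.0,0],[.47,.09,.22]],vbox=[[.33,-.11,0],[.44,.12,.13]]).items()}
strut=np.linspace([.365,-.03,.36],[.33,.08,.9],30)
def clear(q):
    s,e,w,t=fk(q,p,True);o=[]
    t=t+ (t-w)/np.linalg.norm(t-w)*.011
    for nm,a,c in(("up",s,e),("fore",e,w),("tool",w,t)):
        P=a+(c-a)*np.linspace(0,1,25)[:,None]
        for k,bx in B.items(): o.append((round(float(np.min(np.linalg.norm(np.maximum(0,np.maximum(bx[0]-P,P-bx[1])),axis=1))),3),nm,k))
        o.append((round(float(np.min(np.linalg.norm(P[:,None]-strut,axis=2))),3),nm,"strut"))
    return sorted(o)[:3],np.round(e,2),np.round(w,2)
def Rt(psi,tau): 
    c,s=np.cos(psi),np.sin(psi)
    return Ro.from_matrix(np.array([[-s,c,0],[c,s,0],[0,0,-1.]]))*Ro.from_rotvec([-tau,0,0])
def track(q,wps,show=1):
    """wps: start state (x,y,z,psi,tau) list incl. start; n rows each"""
    q=np.array(q,float);i=0
    cur=np.array(wps[0],float)
    for w in wps[1:]:
        n=w[5];tgt=np.array(w[:5],float)
        for r in range(n):
            for j in range(8):
                a=cur+(tgt-cur)*((r*8+j+1)/(8*n));q=step(q,a[:3],Rt(a[3],a[4]),1,0,Q0["mid"])
            if (r+1)%show==0:print(i+r+1,np.round(q,2),*clear(q)[:1],clear(q)[1],clear(q)[2])
        i+=n;cur=tgt
    return q
def rows(o,wps):
    """tool frame rows relative to pose o=(pos,Rot); o given as commanded pose"""
    x,R=o;cur=np.array(wps[0],float)
    for w in wps[1:]:
        for r in range(w[5]):
            a=cur+(np.array(w[:5])-cur)*(r+1)/w[5]
            print(np.round(R.inv().apply(a[:3]-x),3).tolist(),np.round((R.inv()*Rt(a[3],a[4])).as_rotvec(),3).tolist())
        cur=np.array(w[:5],float)
E
cat > t1.py <<'E'
from plan import *
q=D[-1][0];x=np.array(D[-1][1]);R=Ro.from_quat(D[-1][2]).as_matrix()
psi=np.arctan2(R[1,2],R[0,2]);tau=np.arccos(-R[2,2]);print(x,psi,tau)
def pol(r,b,z,psi,tau,n): return (r*np.cos(b),r*np.sin(b),z,psi,tau,n)
b0=np.arctan2(x[1],x[0]);r0=np.hypot(x[0],x[1])
for B1,ps in((.35,.9),(.45,.6)):
    w=[tuple(x)+(psi,tau)]
    n=10
    for k in range(1,n+1):
        f=k/n;w.append(pol(r0+(.46-r0)*f,b0+(B1-b0)*f,1.1+.02*f,psi+(ps-psi)*f,tau,1))
    w.append((.45,.16,.85,.6,.8,5));w.append((.5,.15,.6,.3,.1,6));w.append((.60,.10,.35,.1,0,6));w.append((.62,.09,.2,.0,0,4))
    print("----");track(q,w,2)
E
python3 t1.py
```

```text
[ 0.17978176 -0.42152082  1.09290886] -0.46145949912547224 1.55322208596565
----
12 [-0.89 -0.18  0.63  0.68 -0.49  1.49  0.33] [(0.056, 'tool', 'hood2'), (0.094, 'fore', 'post'), (0.102, 'tool', 'post')] [-0.04 -0.05  0.69] [ 0.22 -0.06  1.1 ]
14 [-0.81 -0.2   0.42  0.79 -0.19  1.62  0.22] [(0.0, 'tool', 'hood2'), (0.077, 'fore', 'post'), (0.081, 'tool', 'strut')] [-0.05 -0.05  0.69] [ 0.23 -0.    1.08]
17 [-0.77 -0.12  0.35  0.9  -0.01  1.79  0.1 ] [(0.0, 'tool', 'hood2'), (0.027, 'fore', 'hood2'), (0.053, 'tool', 'strut')] [-0.03 -0.03  0.69] [0.3  0.07 1.03]
19 [-0.75 -0.02  0.37  0.95  0.01  1.88  0.04] [(0.0, 'fore', 'hood2'), (0.01, 'tool', 'hood2'), (0.041, 'fore', 'strut')] [-0.   -0.    0.69] [0.37 0.11 0.98]
21 [-0.71  0.11  0.4   0.98 -0.02  1.96 -0.01] [(0.01, 'fore', 'hood2'), (0.036, 'fore', 'strut'), (0.094, 'tool', 'hood2')] [0.04 0.03 0.69] [0.46 0.14 0.92]
23 [-0.69  0.13  0.42  1.15 -0.03  1.81 -0.02] [(0.036, 'fore', 'strut'), (0.061, 'fore', 'hood2'), (0.104, 'fore', 'post')] [0.04 0.04 0.69] [0.5  0.13 0.84]
25 [-0.65  0.19  0.45  1.27 -0.06  1.68 -0.03] [(0.04
[... 1474 characters left out ...]
, 'hood2'), (0.085, 'fore', 'post')] [0.05 0.   0.69] [0.5  0.12 0.84]
25 [-0.06  0.17 -0.26  1.27  0.07  1.68 -0.12] [(0.023, 'fore', 'strut'), (0.073, 'fore', 'post'), (0.128, 'fore', 'hood2')] [0.07 0.   0.69] [0.54 0.11 0.76]
27 [-0.05  0.26 -0.24  1.33  0.08  1.55 -0.15] [(0.017, 'fore', 'strut'), (0.062, 'fore', 'post'), (0.12, 'tool', 'mach')] [0.11 0.   0.68] [0.59 0.1  0.67]
29 [-0.05  0.3  -0.23  1.44  0.08  1.41 -0.19] [(0.019, 'fore', 'strut'), (0.057, 'fore', 'post'), (0.114, 'tool', 'mach')] [0.12 0.   0.68] [0.6  0.09 0.6 ]
31 [-0.05  0.36 -0.21  1.51  0.09  1.27 -0.23] [(0.023, 'fore', 'strut'), (0.053, 'fore', 'post'), (0.107, 'up', 'post')] [0.15 0.01 0.67] [0.61 0.09 0.52]
```

```bash
cat > t2.py <<'E'
from plan import *
q=D[-1][0];x=np.array(D[-1][1]);Rq=Ro.from_quat(D[-1][2]);R=Rq.as_matrix()
psi=np.arctan2(R[1,2],R[0,2]);tau=np.arccos(-R[2,2])
b0=np.arctan2(x[1],x[0]);r0=np.hypot(x[0],x[1]);w=[tuple(x)+(psi,tau)]
for k in range(1,13):
    f=k/12;r=r0;bb=b0+(.35-b0)*f;w.append((r*np.cos(bb),r*np.sin(bb),x[2]+.03*f,psi+(.9-psi)*f,tau+.02*f,1))
track(q,w,3);rows((x,Rq),w)
P=__import__("h").cloud(dict(np.load("pics/top0.npz")));v,u=np.where((P[:,:,2]>.8)&(P[:,:,1]<.24))
for i in range(0,len(u),max(1,len(u)//12)): print(u[i],v[i],np.round(P[v[i],u[i]],3))
E
python3 t2.py
```

```text
[0.046, 0.002, 0.035] [-0.0, 0.113, -0.03]
[0.097, 0.003, 0.063] [-0.0, 0.227, -0.032]
[0.15, 0.005, 0.085] [-0.0, 0.34, -0.033]
[0.206, 0.006, 0.1] [-0.0, 0.454, -0.035]
[0.264, 0.007, 0.108] [0.0, 0.567, -0.035]
[0.322, 0.008, 0.109] [0.0, 0.681, -0.036]
[0.379, 0.008, 0.102] [0.0, 0.794, -0.036]
[0.436, 0.009, 0.088] [0.001, 0.908, -0.037]
[0.49, 0.01, 0.067] [0.001, 1.021, -0.036]
[0.541, 0.01, 0.04] [0.001, 1.135, -0.036]
[0.588, 0.011, 0.006] [0.002, 1.248, -0.035]
[0.63, 0.011, -0.034] [0.003, 1.362, -0.034]
510 0 [0.367 0.101 0.905]
511 0 [0.367 0.1   0.904]
511 1 [0.367 0.1   0.904]
511 133 [0.338 0.055 0.803]
509 134 [0.339 0.055 0.8  ]
510 134 [0.338 0.055 0.801]
511 134 [0.338 0.055 0.802]
509 135 [0.338 0.056 0.801]
510 135 [0.338 0.056 0.802]
511 135 [0.337 0.055 0.802]
510 136 [0.337 0.055 0.801]
511 136 [0.337 0.055 0.802]
511 137 [0.337 0.055 0.8  ]
```

Request:
move_arm(
  plan=[
    {"delta_pos": [0.046,0.002,0.035],"turn": [0,0.113,-0.03],"fingers": 0},
    {"delta_pos": [0.097,0.003,0.063],"turn": [0,0.227,-0.03],"fingers": 0},
    {"delta_pos": [0.15,0.005,0.085],"turn": [0,0.34,-0.03],"fingers": 0},
    {"delta_pos": [0.206,0.006,0.1],"turn": [0,0.454,-0.035],"fingers": 0},
    {"delta_pos": [0.264,0.007,0.108],"turn": [0,0.567,-0.035],"fingers": 0},
    {"delta_pos": [0.322,0.008,0.109],"turn": [0,0.681,-0.035],"fingers": 0},
    {"delta_pos": [0.379,0.008,0.102],"turn": [0,0.794,-0.035],"fingers": 0},
    {"delta_pos": [0.436,0.009,0.088],"turn": [0,0.908,-0.035],"fingers": 0},
    {"delta_pos": [0.49,0.01,0.067],"turn": [0,1.021,-0.035],"fingers": 0},
    {"delta_pos": [0.541,0.01,0.04],"turn": [0,1.135,-0.035],"fingers": 0},
    {"delta_pos": [0.588,0.011,0.006],"turn": [0,1.248,-0.035],"fingers": 0},
    {"delta_pos": [0.63,0.011,-0.034],"turn": [0,1.362,-0.035],"fingers": 0},
  ],
)

```text
clock: 4.38
position: [0.432, 0.1597, 1.1219]
ee_rot: [0.231, 0.668, 0.668, 0.234]
ft_force: [1.1, -0.2, -0.2]
grip_width: 0.999
grasp_force: 0.0
```

```bash
python3 log.py; python3 kin.py; python3 - <<'E'
from h import *
from workcell import camera,get_obs
o=get_obs();c=camera("wrist");W=wcloud(c,o);np.save("pics/w3W.npy",W)
cv2.imwrite("pics/w3.png",np.rot90(c["color"],1)[:,:,::-1])
P=W.reshape(-1,3);q=P[(P[:,0]>.15)&(P[:,0]<.7)&(P[:,1]<.24)&(P[:,1]>-.4)&(P[:,2]>.3)&(P[:,2]<1.5)]
q=q[np.linalg.norm(q-o["position"],axis=1)>.1]
h=np.unique(np.floor(q/.05).astype(int),axis=0,return_counts=True)
for a,k in zip(*h):
    if k>8: print(np.round(a*.05,2),k,end=";")
E
```

```text
{'clock': 4.375, 'joint_pos': [-0.255, -0.068, 0.403, 0.615, -1.105, 1.326, 0.506], 'position': [0.432, 0.16, 1.122], 'ee_rot': [0.231, 0.668, 0.668, 0.234], 'ft_force': [1.131, -0.169, -0.182], 'grip_width': 0.999}
0.000921707904132179 (-1, -1, -1) 0.015478174455014275 [ 2.890e-01  4.030e-01  4.900e-01  3.210e-01 -1.300e-02  3.000e-03
 -5.000e-03 -1.000e-03  1.523e+00  7.900e-02 -4.000e-02]
[[ 3.000e-03  1.000e-03  2.890e-01]
 [-2.400e-02 -6.000e-03  6.910e-01]
 [ 2.250e-01 -7.700e-02  1.107e+00]
 [ 4.410e-01  1.600e-01  1.125e+00]]
[0.35 0.05 1.05] 1676;[0.35 0.05 1.15] 1670;[0.35 0.1  1.  ] 1296;[0.35 0.1  1.05] 644;[0.35 0.1  1.15] 767;[0.4  0.05 0.95] 1060;[0.4  0.1  0.95] 115;[0.4 0.1 1. ] 1821;[0.45 0.05 0.9 ] 53;[0.45 0.05 0.95] 40;[0.45 0.1  1.  ] 24;[0.5  0.05 0.9 ] 15;[0.5  0.05 0.95] 41;[0.5  0.1  0.95] 23;[0.5 0.1 1. ] 362;[0.55 0.05 0.95] 400;[0.55 0.1  0.95] 29;[0.55 0.1  1.  ] 35;[0.6  0.05 0.9 ] 9;[0.6  0.05 0.95] 202;[0.6  0.2  1.45] 184;[0.65 0.05 0.9 ] 11;[0.65 0.05 0.95] 21;[0.65 0.2  1.45] 154;
```

View pics/w3.png

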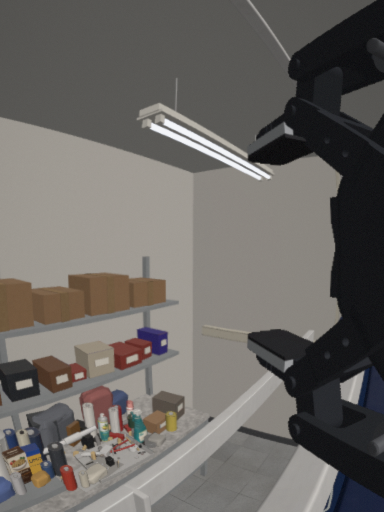

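```bash
python3 - <<'E'
from h import *
W=np.load("pics/w3W.npy")
o=np.array([.432,.16,1.122])
P=W.reshape(-1,3);m=(P[:,0]>.38)&(P[:,0]<1.3)&(P[:,1]<.5)&(P[:,1]>-.4)&(P[:,2]>.75)&(P[:,2]<1.03)
P=P[m]
for x in np.arange(.38,1.3,.05):
    s=P[(P[:,0]>=x)&(P[:,0]<x+.05)]
    if len(s)>5: print(round(x,2),len(s),np.round(np.percentile(s,[1,50,99],axis=0)[:,1:],3).tolist())
E
```

```text
0.38 4663 [[0.076, 0.879], [0.123, 1.01], [0.277, 1.015]]
0.43 2024 [[0.073, 0.864], [0.263, 0.901], [0.278, 1.011]]
0.48 1344 [[0.099, 0.864], [0.263, 0.9], [0.278, 1.015]]
0.53 1242 [[0.081, 0.864], [0.263, 0.9], [0.278, 1.014]]
0.58 883 [[0.082, 0.863], [0.263, 0.9], [0.277, 0.997]]
0.63 526 [[0.091, 0.863], [0.263, 0.898], [0.278, 0.98]]
0.68 367 [[0.098, 0.864], [0.263, 0.893], [0.277, 0.942]]
0.73 249 [[0.099, 0.863], [0.263, 0.89], [0.278, 0.936]]
0.78 42 [[0.262, 0.863], [0.263, 0.869], [0.264, 0.885]]
0.98 32 [[0.263, 0.89], [0.268, 0.9], [0.278, 0.902]]
1.03 154 [[0.097, 0.751], [0.108, 0.795], [0.276, 0.902]]
```

```bash
cat > t3.py <<'E'
from plan import *
for f,P in(("w3",np.load("pics/w3W.npy").reshape(-1,3)),("top",__import__("h").cloud(dict(np.load("pics/top0.npz"))).reshape(-1,3))):
    for lo,hi in((.3,.4),(.4,.6),(.6,.8),(.8,.87),(.87,.95)):
        s=P[(P[:,1]>.24)&(P[:,1]<.29)&(P[:,2]>lo)&(P[:,2]<hi)&(P[:,0]>.1)&(P[:,0]<1)]
        if len(s)>5: print(f,lo,len(s),np.round(np.percentile(s,[.5,99.5],axis=0),3).tolist())
B["pan3"]=np.array([[.28,.25,.84],[.42,.28,.9]])
B["hood3"]=np.array([[.38,-.3,.86],[1.,.12,1.02]])
B["panlow"]=np.array([[.26,.25,0],[.42,.28,.37]])
q=D[-1][0];x=np.array(D[-1][1]);Rq=Ro.from_quat(D[-1][2]);R=Rq.as_matrix()
psi=np.arctan2(R[1,2],R[0,2]);tau=np.arccos(-R[2,2]);print(x,psi,tau)
pol=lambda r,b,z,psi,tau,n:(r*np.cos(b),r*np.sin(b),z,psi,tau,n)
w=[tuple(x)+(psi,tau),pol(.46,.8,1.17,1.2,1.55,5),pol(.47,1.25,1.1,1.4,1.5,4),pol(.5,1.25,.8,1.2,.7,5),pol(.48,1.2,.46,1.2,0,6),
 pol(.42,.9,.45,.9,0,4),pol(.41,.6,.45,.5,0,3),pol(.41,.35,.45,.2,0,3),(.5,.11,.43,.0,0,3),(.6,.09,.3,0,0,3),(.62,.09,.2,0,0,2)]
track(q,w,2)
E
python3 t3.py
```

```text
w3 0.8 523 [[0.445, 0.262, 0.862], [0.811, 0.264, 0.87]]
w3 0.87 5278 [[0.379, 0.249, 0.87], [0.779, 0.278, 0.902]]
top 0.3 2905 [[0.286, 0.255, 0.355], [0.991, 0.274, 0.395]]
top 0.4 998 [[0.424, 0.251, 0.403], [0.429, 0.28, 0.6]]
top 0.6 4356 [[0.424, 0.251, 0.602], [0.43, 0.28, 0.8]]
top 0.8 5559 [[0.336, 0.251, 0.8], [0.43, 0.277, 0.87]]
top 0.87 16541 [[0.337, 0.251, 0.87], [0.429, 0.28, 0.901]]
[0.4320084  0.15972469 1.12187786] 0.9019031624771677 1.5712646032462483
2 [-0.28  0.01  0.42  0.45 -1.23  1.43  0.38] [(0.097, 'fore', 'post'), (0.129, 'tool', 'hood3'), (0.133, 'fore', 'hood2')] [0.01 0.   0.69] [ 0.22 -0.04  1.13]
4 [-0.25  0.12  0.39  0.21 -1.34  1.47  0.25] [(0.105, 'fore', 'post'), (0.135, 'fore', 'hood2'), (0.175, 'tool', 'hood3')] [0.05 0.01 0.69] [0.21 0.01 1.15]
7 [-1.22 -0.11  0.39  0.51 -0.54  1.29  0.22] [(0.171, 'fore', 'post'), (0.189, 'fore', 'hood2'), (0.206, 'tool', 'hood2')] [-0.01 -0.04  0.69] [0.15 0.08 1.14]
9 [-1.24 -0.21  0.06  0.72 -0.28  1.17  0.13] [(0.217, 'fore', 'post'), (0.226, 'fore', 'hood2'), (0.239, 'tool', 'hood2')] [-0.03 -0.08  0.68]
[... 1237 characters left out ...]
(0.069, 'tool', 'pan3')] [-0.05 -0.07  0.68] [0.3  0.26 0.77]
29 [-0.81 -0.24  0.22  1.61  0.11  1.76 -0.25] [(0.089, 'fore', 'strut'), (0.093, 'tool', 'pan2'), (0.102, 'fore', 'hood3')] [-0.06 -0.07  0.68] [0.36 0.16 0.77]
32 [-0.71 -0.06  0.35  1.49  0.07  1.71 -0.26] [(0.036, 'fore', 'strut'), (0.088, 'fore', 'post'), (0.103, 'fore', 'hood3')] [-0.02 -0.01  0.69] [0.45 0.12 0.76]
35 [-0.61  0.2   0.43  1.44 -0.06  1.53 -0.15] [(0.041, 'fore', 'strut'), (0.095, 'fore', 'post'), (0.121, 'tool', 'mach')] [0.07 0.05 0.68] [0.55 0.1  0.66]
38 [-0.54  0.4   0.41  1.51 -0.15  1.28 -0.07] [(0.066, 'fore', 'strut'), (0.11, 'tool', 'mach'), (0.114, 'fore', 'post')] [0.14 0.08 0.66] [0.61 0.09 0.52]
```

```bash
cat > t4.py <<'E'
exec(open("t3.py").read().split("w=[tuple")[0].split("for f,P")[0]);exec("B"+open("t3.py").read().split("\nB",1)[1].split("w=[tuple")[0])
w=[tuple(x)+(psi,tau),pol(.47,.75,1.09,1.1,1.5,5),pol(.49,1.2,1.0,1.3,1.3,5),pol(.5,1.25,.8,1.25,.7,5),pol(.48,1.2,.47,1.2,.1,6),
 pol(.42,.9,.45,.9,.3,4),pol(.41,.6,.45,.5,.3,3),pol(.42,.35,.45,.3,.2,3),(.5,.145,.42,.2,0.1,3),(.55,.14,.32,.1,0,3),(.6,.1,.25,0,0,2),(.62,.09,.2,0,0,2)]
track(q,w,2);rows((x,Rq),w[:4])
E
python3 t4.py
```

```text
[0.4320084  0.15972469 1.12187786] 0.9019031624771677 1.5712646032462483
2 [-0.32 -0.11  0.28  0.65 -1.02  1.35  0.45] [(0.098, 'fore', 'post'), (0.1, 'tool', 'hood3'), (0.128, 'tool', 'hood2')] [-0.04 -0.01  0.69] [ 0.21 -0.04  1.11]
4 [-0.37 -0.16  0.12  0.71 -0.89  1.3   0.41] [(0.113, 'fore', 'post'), (0.125, 'tool', 'hood2'), (0.128, 'tool', 'hood3')] [-0.06 -0.02  0.69] [0.2  0.01 1.1 ]
7 [-0.42 -0.24 -0.12  0.82 -0.72  1.29  0.33] [(0.157, 'tool', 'hood2'), (0.168, 'tool', 'pan3'), (0.171, 'fore', 'post')] [-0.09 -0.04  0.68] [0.15 0.08 1.09]
9 [-0.43 -0.29 -0.27  0.88 -0.63  1.29  0.27] [(0.179, 'tool', 'pan3'), (0.202, 'tool', 'hood2'), (0.207, 'fore', 'hood2')] [-0.1  -0.05  0.68] [0.11 0.13 1.08]
12 [-0.4  -0.28 -0.46  0.9  -0.46  1.47  0.18] [(0.18, 'tool', 'pan3'), (0.238, 'fore', 'hood2'), (0.24, 'tool', 'hood2')] [-0.1  -0.04  0.68] [0.08 0.19 1.07]
14 [-0.38 -0.23 -0.6   0.91 -0.31  1.62  0.11] [(0.179, 'tool', 'pan3'), (0.242, 'fore', 'pan3'), (0.249, 'up', 'post')] [-0.08 -0.03  0.68] [0.09 0.24 1.05]
17 [-0.38 -0.25 -0.67  1.15 -0.21  1.7   0.1 ] [(0.173, 'tool', '
[... 1660 characters left out ...]
0.    0.66] [0.61 0.09 0.52]
[0.034, -0.006, 0.014] [0.014, 0.04, 0.004]
[0.068, -0.012, 0.029] [0.028, 0.079, 0.003]
[0.101, -0.019, 0.043] [0.042, 0.119, 0.002]
[0.135, -0.025, 0.057] [0.057, 0.159, -0.0]
[0.169, -0.031, 0.071] [0.071, 0.198, -0.003]
[0.212, -0.049, 0.072] [0.11, 0.238, -0.009]
[0.255, -0.067, 0.073] [0.15, 0.278, -0.017]
[0.298, -0.085, 0.074] [0.189, 0.318, -0.026]
[0.341, -0.103, 0.074] [0.228, 0.357, -0.037]
[0.384, -0.12, 0.075] [0.267, 0.396, -0.05]
[0.39, -0.16, 0.075] [0.386, 0.384, -0.072]
[0.395, -0.2, 0.076] [0.504, 0.371, -0.092]
[0.401, -0.24, 0.076] [0.623, 0.357, -0.112]
[0.406, -0.28, 0.076] [0.742, 0.343, -0.13]
[0.412, -0.32, 0.077] [0.862, 0.328, -0.148]
```

```bash
nproc; cat > search.py <<'E'
exec(open("t4.py").read().split("w=[tuple")[0])
import multiprocessing as mp,time
def nrows(a,b):
    ang=(Rt(*a[3:5]).inv()*Rt(*b[3:5])).magnitude();return int(np.ceil(max(np.linalg.norm(np.subtract(a[:3],b[:3]))/.055,ang/.16,1)))
LO=np.array([-2.6,-.5,-1.47,.16,-1.27,.06,-2.6]);HI=np.array([2.6,2.12,1.34,2.42,4.41,2.06,2.6])
def ev(w):
    qq=np.array(q,float);cur=np.array(w[0]);mr=0;ml=9;mc=9;N=0
    for t in w[1:]:
        t=np.array(t[:5]);n=nrows(cur,t);N+=n
        for r in range(n):
            q1=qq
            for j in range(3):
                a=cur+(t-cur)*((r*3+j+1)/(3*n));qq=step(qq,a[:3],Rt(a[3],a[4]),1,0,Q0["mid"])
            mr=max(mr,np.abs(qq-q1).max());ml=min(ml,(qq-LO).min(),(HI-qq).min())
            if N>8: mc=min(mc,clear(qq)[0][0][0])
            if mr>.6 or ml<-.05: return None
        cur=t
    s,e,ww,tt=fk(qq,p,True)
    return dict(N=N,mr=round(mr,2),ml=round(ml,2),mc=mc,ey=round(e[1],3),c=clear(qq)[0][0],q=np.round(qq,2).tolist())
def gen(seed):
    g=np.random.default_rng(seed);u=g.uniform
    w=[tuple(x)+(psi,tau)]
    pz=u(1.04,1.16);
    w+=[pol(u(.44,.52),.75,pz,u(.4,1.7),u(1.2,1.7),0),pol(u(.44,.52),1.2,pz-u(0,.1),u(.6,2.3),u(1.,1.6),0),
     pol(u(.45,.55),u(1.1,1.5),u(.65,.85),u(.5,2.3),u(.4,.9),0),pol(u(.43,.55),u(1.0,1.5),.5,u(.3,2.3),u(0,.3),0),
     pol(.42,.9,.45,u(.4,1.3),.3,0),pol(.41,.6,.45,u(.2,.8),.3,0),pol(.42,.35,.45,u(0,.6),.2,0),(.5,.145,.42,u(-.2,.4),.1,0),(.55,.14,.32,.1,0,0),(.6,.1,.25,0,0,0),(.62,.09,.2,0,0,0)]
    return w
def f(s):
    w=gen(s)
    try:r=ev(w)
    except Exception: r=None
    return s,r
if __name__=="__main__":
    t=time.time()
    with mp.Pool() as P: R=[a for a in P.imap_unordered(f,range(400)) if a[1]]
    print(len(R),time.time()-t)
    R.sort(key=lambda a:-(min(a[1]["ey"],.09)+.5*min(a[1]["mc"],.07)+.1*min(a[1]["ml"],.1)-.1*max(a[1]["mr"]-.25,0)))
    for a in R[:12]: print(a)
E
OMP_NUM_THREADS=1 timeout 400 python3 search.py
```

```text
4Traceback (most recent call last):
  File "search.py", line 1, in <module>
    exec(open("t4.py").read().split("w=[tuple")[0])
    ~~~~^^^^^^^^^^^^^^^^^^^^^^^^^^^^^^^^^^^^^^^^^^^
  File "<string>", line 1
    exec(open("t3.py").read().split("
                                    ^
SyntaxError: unterminated string literal (detected at line 1)
```

```bash
cat > base.py <<'E'
from plan import *
B["pan3"]=np.array([[.28,.25,.84],[.42,.28,.9]]);B["hood3"]=np.array([[.38,-.3,.86],[1.,.12,1.02]]);B["panlow"]=np.array([[.26,.25,0],[.42,.28,.37]])
q=D[-1][0];x=np.array(D[-1][1]);Rq=Ro.from_quat(D[-1][2]);R=Rq.as_matrix()
tau=np.arctan2(R[2,1],-R[2,2]);psi=np.arctan2(-R[0,0],R[1,0])
pol=lambda r,b,z,psi,tau,n:(r*np.cos(b),r*np.sin(b),z,psi,tau,n)
E
sed -i '1s/.*/from base import */; s/range(400)/range(240)/' search.py; OMP_NUM_THREADS=1 timeout 420 python3 search.py
```

```text
30 4.9822728633880615
(222, {'N': 42, 'mr': np.float64(0.24), 'ml': np.float64(0.03), 'mc': 0.051, 'ey': np.float64(0.059), 'c': (0.053, 'fore', 'strut'), 'q': [-0.41, 0.38, 0.24, 1.51, -0.08, 1.28, -0.11]})
(227, {'N': 47, 'mr': np.float64(0.45), 'ml': np.float64(0.04), 'mc': 0.04, 'ey': np.float64(0.079), 'c': (0.065, 'fore', 'strut'), 'q': [-0.52, 0.4, 0.39, 1.51, -0.15, 1.28, -0.07]})
(173, {'N': 45, 'mr': np.float64(0.23), 'ml': np.float64(0.04), 'mc': 0.044, 'ey': np.float64(0.045), 'c': (0.045, 'fore', 'strut'), 'q': [-0.31, 0.37, 0.13, 1.51, -0.04, 1.27, -0.14]})
(167, {'N': 38, 'mr': np.float64(0.24), 'ml': np.float64(0.04), 'mc': 0.041, 'ey': np.float64(0.038), 'c': (0.041, 'fore', 'strut'), 'q': [-0.27, 0.37, 0.07, 1.51, -0.02, 1.27, -0.16]})
(67, {'N': 44, 'mr': np.float64(0.31), 'ml': np.float64(0.04), 'mc': 0.042, 'ey': np.float64(0.039), 'c': (0.042, 'fore', 'strut'), 'q': [-0.27, 0.37, 0.08, 1.51, -0.02, 1.27, -0.15]})
(210, {'N': 50, 'mr': np.float64(0.23), 'ml': np.float64(0.03), 'mc': 0.035, 'ey': np.float64(0.027), 'c': (0.035, 'fore', 'strut'), 'q': [-0.19, 0.36,
[... 442 characters left out ...]
), 'ml': np.float64(0.04), 'mc': 0.027, 'ey': np.float64(0.041), 'c': (0.043, 'fore', 'strut'), 'q': [-0.29, 0.37, 0.09, 1.51, -0.03, 1.27, -0.15]})
(164, {'N': 40, 'mr': np.float64(0.21), 'ml': np.float64(0.02), 'mc': 0.031, 'ey': np.float64(0.019), 'c': (0.031, 'fore', 'strut'), 'q': [-0.14, 0.36, -0.09, 1.51, 0.04, 1.27, -0.2]})
(216, {'N': 41, 'mr': np.float64(0.27), 'ml': np.float64(0.01), 'mc': 0.03, 'ey': np.float64(0.018), 'c': (0.03, 'fore', 'strut'), 'q': [-0.13, 0.36, -0.11, 1.51, 0.05, 1.27, -0.2]})
(80, {'N': 45, 'mr': np.float64(0.44), 'ml': np.float64(0.03), 'mc': 0.036, 'ey': np.float64(0.028), 'c': (0.036, 'fore', 'strut'), 'q': [-0.2, 0.36, -0.02, 1.51, 0.02, 1.27, -0.18]})
```

Fast; widen the search.

```bash
sed -i 's/range(240)/range(6000)/; s/R\[:12\]/R[:5]/' search.py; cat >> search.py <<'E'
    for s in [R[0][0],R[1][0],R[2][0]]: print(s,[np.round(v[:5],3).tolist() for v in gen(s)])
E
OMP_NUM_THREADS=1 timeout 420 python3 search.py
```

```text
1074 143.4123411178589
(3040, {'N': 50, 'mr': np.float64(0.32), 'ml': np.float64(0.03), 'mc': 0.053, 'ey': np.float64(0.089), 'c': (0.071, 'fore', 'strut'), 'q': [-0.58, 0.41, 0.47, 1.51, -0.18, 1.29, -0.05]})
(1364, {'N': 48, 'mr': np.float64(0.31), 'ml': np.float64(0.02), 'mc': 0.045, 'ey': np.float64(0.115), 'c': (0.085, 'fore', 'strut'), 'q': [-0.71, 0.45, 0.64, 1.5, -0.26, 1.3, 0.01]})
(5551, {'N': 40, 'mr': np.float64(0.34), 'ml': np.float64(-0.03), 'mc': 0.053, 'ey': np.float64(0.127), 'c': (0.092, 'fore', 'strut'), 'q': [-0.75, 0.47, 0.71, 1.5, -0.3, 1.31, 0.03]})
(4323, {'N': 37, 'mr': np.float64(0.23), 'ml': np.float64(0.06), 'mc': 0.054, 'ey': np.float64(0.071), 'c': (0.06, 'fore', 'strut'), 'q': [-0.48, 0.39, 0.34, 1.51, -0.12, 1.28, -0.09]})
(3715, {'N': 47, 'mr': np.float64(0.37), 'ml': np.float64(-0.03), 'mc': 0.055, 'ey': np.float64(0.109), 'c': (0.082, 'fore', 'strut'), 'q': [-0.68, 0.44, 0.6, 1.5, -0.24, 1.3, -0.01]})
3040 [[0.432, 0.16, 1.122, 0.902, 1.571], [0.368, 0.343, 1.08, 0.905, 1.312], [0.172, 0.442, 1.007, 0.639, 1.348], [0.149, 0.49, 0.739, 2.126, 0.659],
[... 368 characters left out ...]
576], [0.128, 0.525, 0.709, 2.136, 0.79], [0.065, 0.528, 0.5, 0.608, 0.247], [0.261, 0.329, 0.45, 0.99, 0.3], [0.338, 0.232, 0.45, 0.385, 0.3], [0.395, 0.144, 0.45, 0.464, 0.2], [0.5, 0.145, 0.42, 0.364, 0.1], [0.55, 0.14, 0.32, 0.1, 0.0], [0.6, 0.1, 0.25, 0.0, 0.0], [0.62, 0.09, 0.2, 0.0, 0.0]]
5551 [[0.432, 0.16, 1.122, 0.902, 1.571], [0.36, 0.335, 1.05, 1.284, 1.263], [0.182, 0.468, 1.043, 1.261, 1.193], [0.102, 0.474, 0.71, 0.524, 0.507], [0.084, 0.494, 0.5, 1.215, 0.137], [0.261, 0.329, 0.45, 0.438, 0.3], [0.338, 0.232, 0.45, 0.6, 0.3], [0.395, 0.144, 0.45, 0.211, 0.2], [0.5, 0.145, 0.42, 0.106, 0.1], [0.55, 0.14, 0.32, 0.1, 0.0], [0.6, 0.1, 0.25, 0.0, 0.0], [0.62, 0.09, 0.2, 0.0, 0.0]]
```

```bash
cat > s2.py <<'E'
from search import *
w=[tuple(v[:5]) for v in gen(4323)];print([np.round(v,3).tolist() for v in w])
v=[w[0]]+[tuple(b)+(nrows(a,b),) for a,b in zip(w,w[1:])]
track(q,v,4);rows((x,Rq),v[:4])
E
python3 s2.py
```

```text
[[0.432, 0.16, 1.122, 0.902, 1.571], [0.369, 0.343, 1.064, 1.283, 1.564], [0.17, 0.437, 1.022, 1.575, 1.06], [0.189, 0.443, 0.719, 1.34, 0.562], [0.213, 0.456, 0.5, 0.57, 0.06], [0.261, 0.329, 0.45, 0.539, 0.3], [0.338, 0.232, 0.45, 0.24, 0.3], [0.395, 0.144, 0.45, 0.142, 0.2], [0.5, 0.145, 0.42, 0.143, 0.1], [0.55, 0.14, 0.32, 0.1, 0.0], [0.6, 0.1, 0.25, 0.0, 0.0], [0.62, 0.09, 0.2, 0.0, 0.0]]
4 [-0.45 -0.14  0.14  0.85 -1.11  1.27  0.61] [(0.065, 'fore', 'hood2'), (0.068, 'fore', 'post'), (0.078, 'tool', 'hood2')] [-0.05 -0.02  0.69] [0.27 0.04 1.06]
8 [-0.59  0.11 -0.03  0.25 -0.85  1.76  0.26] [(0.147, 'fore', 'hood2'), (0.163, 'fore', 'post'), (0.187, 'tool', 'pan3')] [0.04 0.03 0.69] [0.19 0.12 1.15]
13 [-1.29 -0.17  0.13  0.89 -0.16  1.71  0.2 ] [(0.131, 'tool', 'pan3'), (0.187, 'fore', 'hood2'), (0.198, 'fore', 'pan3')] [-0.02 -0.06  0.69] [0.15 0.22 1.05]
19 [-1.25 -0.09 -0.04  1.26  0.13  1.76 -0.4 ] [(0.158, 'fore', 'pan3'), (0.167, 'tool', 'pan3'), (0.242, 'fore', 'hood2')] [-0.01 -0.03  0.69] [0.15 0.39 0.88]
[0.041, -0.014, 0.026] [0.002, 0.095, 0.004]
[0.082, -0.029, 0.052] [0.003, 0.19, 0.004]
[0.123, -0.043, 0.078] [0.005, 0.286, 0.003]
[0.164, -0.057, 0.105] [0.007, 0.381, 0.003]
[0.207, -0.065, 0.095] [0.106, 0.439, -0.02]
[0.25, -0.074, 0.085] [0.204, 0.496, -0.048]
[0.292, -0.082, 0.075] [0.301, 0.552, -0.082]
[0.335, -0.09, 0.065] [0.396, 0.607, -0.122]
[0.378, -0.099, 0.055] [0.49, 0.659, -0.168]
[0.376, -0.149, 0.058] [0.573, 0.616, -0.184]
[0.375, -0.2, 0.06] [0.656, 0.573, -0.197]
[0.373, -0.25, 0.063] [0.739, 0.53, -0.207]
[0.371, -0.301, 0.066] [0.823, 0.487, -0.214]
[0.369, -0.351, 0.068] [0.907, 0.444, -0.217]
[0.368, -0.402, 0.071] [0.991, 0.402, -0.217]
```

Request:
move_arm(
  plan=[
    {"delta_pos": [0.041,0,0.016],"turn": [0,0.095,0],"fingers": 0},
    {"delta_pos": [0.082,0,0.032],"turn": [0,0.19,0],"fingers": 0},
    {"delta_pos": [0.123,-0.01,0.05],"turn": [0,0.286,0],"fingers": 0},
    {"delta_pos": [0.164,-0.025,0.075],"turn": [0.01,0.381,0],"fingers": 0},
    {"delta_pos": [0.207,-0.045,0.085],"turn": [0.106,0.439,-0.02],"fingers": 0},
    {"delta_pos": [0.25,-0.06,0.085],"turn": [0.204,0.496,-0.048],"fingers": 0},
    {"delta_pos": [0.292,-0.075,0.075],"turn": [0.301,0.552,-0.082],"fingers": 0},
    {"delta_pos": [0.335,-0.09,0.065],"turn": [0.396,0.607,-0.122],"fingers": 0},
    {"delta_pos": [0.378,-0.099,0.055],"turn": [0.49,0.659,-0.168],"fingers": 0},
    {"delta_pos": [0.376,-0.149,0.058],"turn": [0.573,0.616,-0.184],"fingers": 0},
    {"delta_pos": [0.375,-0.2,0.06],"turn": [0.656,0.573,-0.197],"fingers": 0},
  ],
)

```text
clock: 5.8
position: [0.1764, 0.4403, 0.9209]
ee_rot: [0.034, 0.901, 0.431, 0.018]
ft_force: [0.6, 0.3, 2.5]
grip_width: 1.001
grasp_force: 0.0
```

```bash
python3 log.py; python3 kin.py
```

```text
{'clock': 5.8, 'joint_pos': [-1.181, -0.033, 0.112, 0.562, -0.328, 1.756, 0.22], 'position': [0.176, 0.44, 0.921], 'ee_rot': [0.034, 0.901, 0.431, 0.018], 'ft_force': [0.645, 0.275, 2.536], 'grip_width': 1.001}
0.0010600533100296485 (-1, -1, -1) 0.01557509460945562 [ 0.285  0.407  0.492  0.322 -0.007  0.002 -0.006  0.002  1.522  0.081
 -0.042]
[[ 1.000e-03  2.000e-03  2.850e-01]
 [-3.000e-03 -9.000e-03  6.920e-01]
 [ 1.370e-01  1.950e-01  1.118e+00]
 [ 1.680e-01  4.500e-01  9.240e-01]]
```

```bash
cat > s3.py <<'E'
from base import *
from search import nrows
print(psi,tau)
w=[tuple(x)+(psi,tau),(.189,.443,.719,1.34,.562),(.213,.456,.5,.8,.06),(.261,.34,.45,.54,.3),(.32,.24,.45,.3,.3),(.395,.155,.45,.142,.2),(.5,.15,.42,.143,.1),(.55,.14,.32,.1,0),(.6,.1,.25,0,0),(.62,.09,.2,0,0)]
v=[w[0]]+[tuple(b)+(nrows(a,b),) for a,b in zip(w,w[1:])]
track(q,v,2);rows((x,Rq),v[:4])
E
python3 s3.py
```

```text
1.494094227155829 0.8922522168749353
2 [-1.18 -0.15  0.05  0.88 -0.19  1.72  0.21] [(0.132, 'tool', 'pan3'), (0.189, 'fore', 'hood2'), (0.198, 'fore', 'pan3')] [-0.02 -0.05  0.69] [0.15 0.23 1.06]
4 [-1.18 -0.21 -0.01  1.12 -0.07  1.68  0.15] [(0.128, 'tool', 'pan3'), (0.159, 'fore', 'pan3'), (0.205, 'fore', 'hood2')] [-0.03 -0.07  0.68] [0.15 0.27 0.99]
6 [-1.17 -0.16 -0.08  1.22  0.06  1.72 -0.08] [(0.146, 'tool', 'pan3'), (0.148, 'fore', 'pan3'), (0.228, 'fore', 'hood2')] [-0.02 -0.05  0.69] [0.15 0.34 0.93]
8 [-1.16 -0.06 -0.1   1.29  0.08  1.76 -0.3 ] [(0.148, 'fore', 'pan3'), (0.165, 'tool', 'pan3'), (0.241, 'fore', 'hood2')] [-0.01 -0.02  0.69] [0.17 0.41 0.86]
11 [-1.1  -0.27 -0.06  1.63  0.14  1.57 -0.48] [(0.124, 'fore', 'pan3'), (0.124, 'tool', 'pan3'), (0.133, 'tool', 'pan1')] [-0.05 -0.09  0.68] [0.18 0.33 0.78]
14 [-1.   -0.44  0.02  1.81  0.23  1.51 -0.55] [(0.07, 'tool', 'pan1'), (0.07, 'tool', 'panlow'), (0.112, 'fore', 'pan3')] [-0.09 -0.14  0.65] [0.21 0.23 0.76]
17 [-0.91 -0.4   0.18  1.76  0.25  1.56 -0.48] [(0.081, 'tool', 'pan2'), (0.096, 'tool', 'pan1'), (0.09
[... 385 characters left out ...]
0.33  0.52  1.5  -0.15  1.37 -0.09] [(0.067, 'fore', 'strut'), (0.117, 'fore', 'post'), (0.12, 'tool', 'mach')] [0.11 0.08 0.67] [0.59 0.1  0.57]
[-0.003, -0.039, 0.032] [0.083, -0.027, 0.028]
[-0.006, -0.077, 0.065] [0.165, -0.053, 0.056]
[-0.009, -0.116, 0.097] [0.248, -0.078, 0.086]
[-0.012, -0.155, 0.13] [0.33, -0.1, 0.118]
[-0.016, -0.187, 0.159] [0.429, -0.163, 0.208]
[-0.021, -0.219, 0.189] [0.526, -0.217, 0.305]
[-0.025, -0.252, 0.219] [0.62, -0.262, 0.409]
[-0.029, -0.284, 0.249] [0.711, -0.298, 0.52]
[-0.034, -0.316, 0.279] [0.799, -0.324, 0.636]
[-0.053, -0.353, 0.26] [0.714, -0.391, 0.696]
[-0.071, -0.389, 0.241] [0.631, -0.463, 0.752]
[-0.09, -0.426, 0.223] [0.548, -0.54, 0.802]
```

Excellent; execute these 12 rows.

Request:
move_arm(
  plan=[
    {"delta_pos": [-0.003,-0.039,0.032],"turn": [0.083,-0.027,0.028],"fingers": 0},
    {"delta_pos": [-0.006,-0.077,0.065],"turn": [0.165,-0.053,0.056],"fingers": 0},
    {"delta_pos": [-0.009,-0.116,0.097],"turn": [0.248,-0.078,0.086],"fingers": 0},
    {"delta_pos": [-0.012,-0.155,0.13],"turn": [0.33,-0.1,0.118],"fingers": 0},
    {"delta_pos": [-0.016,-0.187,0.159],"turn": [0.429,-0.163,0.208],"fingers": 0},
    {"delta_pos": [-0.021,-0.219,0.189],"turn": [0.526,-0.217,0.305],"fingers": 0},
    {"delta_pos": [-0.025,-0.252,0.219],"turn": [0.62,-0.262,0.409],"fingers": 0},
    {"delta_pos": [-0.029,-0.284,0.249],"turn": [0.711,-0.298,0.52],"fingers": 0},
    {"delta_pos": [-0.034,-0.316,0.279],"turn": [0.799,-0.324,0.636],"fingers": 0},
    {"delta_pos": [-0.053,-0.353,0.26],"turn": [0.714,-0.391,0.696],"fingers": 0},
    {"delta_pos": [-0.071,-0.389,0.241],"turn": [0.631,-0.463,0.752],"fingers": 0},
    {"delta_pos": [-0.09,-0.426,0.223],"turn": [0.548,-0.54,0.802],"fingers": 0},
  ],
)

```text
clock: 7.3
position: [0.2609, 0.3391, 0.4503]
ee_rot: [0.489, 0.859, 0.132, 0.074]
ft_force: [1.6, 0.0, 1.0]
grip_width: 0.999
grasp_force: 0.0
```

```bash
python3 log.py; cat > s4.py <<'E'
from base import *
from search import nrows
print(psi,tau)
w=[tuple(x)+(psi,tau),(.32,.24,.45,.3,.3),(.395,.155,.45,.142,.2),(.5,.155,.42,.143,.1),(.55,.15,.34,.1,0),(.6,.11,.29,0,0)]
v=[w[0]]+[tuple(b)+(nrows(a,b),) for a,b in zip(w,w[1:])]
track(q,v,2);rows((x,Rq),v)
E
python3 s4.py
```

```text
{'clock': 7.3, 'joint_pos': [-1.058, -0.332, -0.069, 1.729, 0.143, 1.488, -0.583], 'position': [0.261, 0.339, 0.45], 'ee_rot': [0.489, 0.859, 0.132, 0.074], 'ft_force': [1.64, 0.031, 1.037], 'grip_width': 0.999}
0.5368529001909017 0.3039391983480997
2 [-0.99 -0.4   0.01  1.78  0.21  1.5  -0.55] [(0.07, 'tool', 'pan1'), (0.07, 'tool', 'panlow'), (0.104, 'fore', 'pan3')] [-0.09 -0.14  0.67] [0.21 0.24 0.76]
5 [-0.9  -0.36  0.18  1.73  0.22  1.55 -0.48] [(0.081, 'tool', 'pan2'), (0.096, 'tool', 'pan1'), (0.096, 'tool', 'panlow')] [-0.09 -0.12  0.68] [0.29 0.17 0.77]
8 [-0.82 -0.    0.42  1.49  0.05  1.56 -0.22] [(0.059, 'fore', 'strut'), (0.095, 'tool', 'pan2'), (0.1, 'fore', 'pan2')] [ 0.  -0.   0.7] [0.47 0.15 0.75]
10 [-0.74  0.2   0.47  1.45 -0.08  1.52 -0.14] [(0.072, 'fore', 'strut'), (0.1, 'fore', 'pan2'), (0.1, 'tool', 'pan1')] [0.07 0.06 0.69] [0.55 0.15 0.67]
12 [-0.64  0.32  0.5   1.43 -0.15  1.44 -0.11] [(0.064, 'fore', 'strut'), (0.119, 'fore', 'post'), (0.13, 'tool', 'mach')] [0.11 0.08 0.68] [0.6  0.11 0.62]
[-0.038, 0.0, -0.0] [0.001, -0.026, 0.074]
[-0.077, 0.0, -0.0] [0.002, -0.05, 0.15]
[-0.115, 0.0, -0.0] [0.004, -0.073, 0.225]
[-0.153, 0.007, 0.002] [0.037, -0.084, 0.277]
[-0.19, 0.013, 0.004] [0.069, -0.094, 0.329]
[-0.227, 0.02, 0.006] [0.102, -0.101, 0.382]
[-0.254, 0.059, 0.034] [0.151, -0.092, 0.384]
[-0.281, 0.097, 0.061] [0.201, -0.082, 0.386]
[-0.296, 0.105, 0.106] [0.25, -0.076, 0.409]
[-0.311, 0.112, 0.15] [0.298, -0.069, 0.433]
[-0.341, 0.115, 0.177] [0.297, -0.077, 0.483]
[-0.371, 0.119, 0.204] [0.296, -0.084, 0.532]
```

Request:
move_arm(
  plan=[
    {"delta_pos": [-0.038,0,0],"turn": [0,-0.026,0.074],"fingers": 0},
    {"delta_pos": [-0.077,0,0],"turn": [0,-0.05,0.15],"fingers": 0},
    {"delta_pos": [-0.115,0,0],"turn": [0.004,-0.073,0.225],"fingers": 0},
    {"delta_pos": [-0.153,0.007,0.002],"turn": [0.037,-0.084,0.277],"fingers": 0},
    {"delta_pos": [-0.19,0.013,0.004],"turn": [0.069,-0.094,0.329],"fingers": 0},
    {"delta_pos": [-0.227,0.02,0.006],"turn": [0.102,-0.101,0.382],"fingers": 0},
    {"delta_pos": [-0.254,0.059,0.034],"turn": [0.151,-0.092,0.384],"fingers": 0},
    {"delta_pos": [-0.281,0.097,0.061],"turn": [0.201,-0.082,0.386],"fingers": 0},
    {"delta_pos": [-0.296,0.105,0.106],"turn": [0.25,-0.076,0.409],"fingers": 0},
    {"delta_pos": [-0.311,0.112,0.15],"turn": [0.298,-0.069,0.433],"fingers": 0},
    {"delta_pos": [-0.341,0.115,0.177],"turn": [0.297,-0.077,0.483],"fingers": 0},
    {"delta_pos": [-0.371,0.119,0.204],"turn": [0.296,-0.084,0.532],"fingers": 0},
  ],
)

```text
clock: 8.8
position: [0.6022, 0.1115, 0.2896]
ee_rot: [0.707, 0.707, -0.001, -0.001]
ft_force: [-0.6, -0.1, 0.3]
grip_width: 1.0
grasp_force: 0.0
```

```bash
python3 log.py; python3 - <<'E'
from h import *
from workcell import camera,get_obs
o=get_obs();c=camera("wrist");W=wcloud(c,o);np.savez("pics/w4.npz",W=W,col=c["color"],pos=o["position"],rot=o["ee_rot"],rz=c["range_z"],T=c["tool_from_camera"],f=c["fx"],cx=c["cx"],cy=c["cy"])
cv2.imwrite("pics/w4.png",c["color"][:,:,::-1])
E
```

```text
{'clock': 8.8, 'joint_pos': [-0.693, 0.308, 0.558, 1.447, -0.164, 1.436, -0.132], 'position': [0.602, 0.111, 0.29], 'ee_rot': [0.707, 0.707, -0.001, -0.001], 'ft_force': [-0.601, -0.109, 0.296], 'grip_width': 1.0}
```

View pics/w4.png

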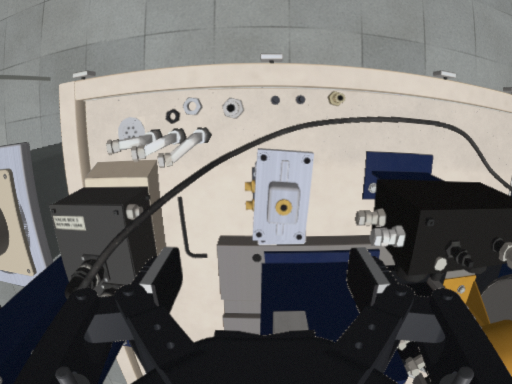

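```bash
cat > meas.py <<'E'
from h import *
def analyse(W,z0=.09,verbose=True):
    P=W.reshape(-1,3);m=(abs(P[:,0]-.62)<.08)&(P[:,1]>-.0)&(P[:,1]<.17)
    S=P[m]
    t=S[(S[:,2]>.098)&(S[:,2]<.121)]
    # robust plane
    for _ in range(4):
        A=np.c_[t[:,:2],np.ones(len(t))];k=np.linalg.lstsq(A,t[:,2],rcond=None)[0];r=t[:,2]-A@k;t=t[abs(r)<max(.0015,2*r.std())]
    r=cv2.minAreaRect((t[:,:2]*1000).astype(np.float32))
    # percentile-based extents in PCA-free rectangle axes
    (c,wh,a)=r; print("cover top n",len(t),"rect",np.round(c,1),np.round(wh,1),round(a,2),"plane tilt",np.round(k[:2]*57.3,2),"z@c",round(float(k[0]*c[0]/1000+k[1]*c[1]/1000+k[2]),4))
    b=S[(S[:,2]>.132)&(S[:,2]<.156)]
    if len(b)>20: 
        r=cv2.minAreaRect((b[:,:2]*1000).astype(np.float32));print("boss",len(b),np.round(r[0],1),np.round(r[1],1),round(r[2],2),"z",np.round(np.percentile(b[:,2],[5,50,95]),4))
    f=S[(S[:,2]>.080)&(S[:,2]<.0945)]
    if len(f)>10:
        print("flange",len(f),np.round(np.percentile(f,[1,50,99],axis=0),4).tolist());r=cv2.minAreaRect((f[:,:2]*1000).astype(np.float32));print(np.round(r[0],1),np.round(r[1],1),round(r[2],2))
    return S,t,b,f
if __name__=="__main__":
    print("wrist");analyse(np.load("pics/w4.npz")["W"])
    for n in("scene","top"): print(n);analyse(cloud(dict(np.load(f"pics/{n}0.npz"))))
E
python3 meas.py
python3 - <<'E'
import cv2
im=cv2.imread("pics/w4.png")[135:260,225:350]
cv2.imwrite("pics/w4z.png",cv2.resize(im,None,fx=4.8,fy=4.8,interpolation=cv2.INTER_CUBIC))
E
```

```text
wrist
cover top n 3119 rect [621.9  89.5] [104.5  59.7] 86.41 plane tilt [ 0.17 -0.09] z@c 0.1117
boss 1190 [653.1  88.2] [39.8 94.5] 87.63 z [0.136  0.1394 0.1431]
flange 166 [[0.5918, 0.0228, 0.0861], [0.6116, 0.0261, 0.0899], [0.6532, 0.1236, 0.0914]]
[622.4  74.3] [ 58.7 102.4] 2.1
scene
cover top n 547 rect [620.9  90.9] [106.5  60.6] 86.59 plane tilt [0.46 0.11] z@c 0.1135
boss 214 [652.3  88.6] [39.8 96.3] 87.81 z [0.1336 0.1407 0.1449]
flange 212 [[0.5902, 0.0226, 0.0812], [0.6047, 0.0365, 0.091], [0.6346, 0.1224, 0.0942]]
[591.9  77.5] [ 47.3 127. ] 29.1
top
cover top n 931 rect [619.9  90.9] [104.5  61.5] 86.68 plane tilt [ 0.53 -0.24] z@c 0.1106
boss 309 [651.9  90. ] [39.9 97.5] 87.75 z [0.1347 0.1383 0.1424]
flange 219 [[0.5893, 0.0237, 0.0807], [0.5997, 0.0327, 0.0885], [0.6497, 0.1257, 0.0923]]
[600.1  64.2] [ 52.8 116.2] 30.31
```

View pics/w4z.png

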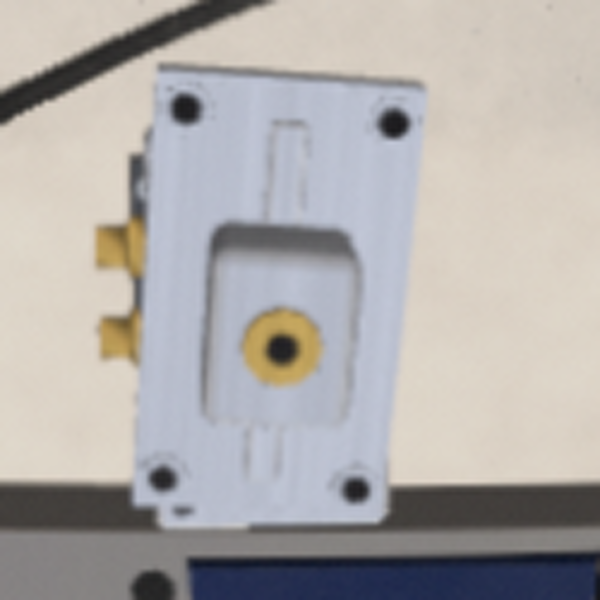

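Request:
move_arm(
  plan=[
    {"delta_pos": [-0.011,0.01,0.03],"turn": [0,0,0.03],"fingers": 0},
    {"delta_pos": [-0.022,0.02,0.06],"turn": [0,0,0.063],"fingers": 0},
    {"delta_pos": [-0.022,0.02,0.07],"turn": [0,0,0.063],"fingers": 0},
    {"delta_pos": [-0.022,0.02,0.07],"turn": [0,0,0.063],"fingers": 0},
  ],
)

```text
clock: 9.35
position: [0.6204, 0.0915, 0.2207]
ee_rot: [0.728, 0.686, -0.0, -0.002]
ft_force: [-0.4, 0.3, 0.3]
grip_width: 0.999
grasp_force: 0.0
```

```bash
python3 log.py; cat > m2.py <<'E'
from meas import *
from workcell import camera,get_obs
import sys
o=get_obs();c=camera("wrist");W=wcloud(c,o);n=sys.argv[1]
np.savez(f"pics/{n}.npz",W=W,col=c["color"]);cv2.imwrite(f"pics/{n}.png",c["color"][:,:,::-1])
S,t,b,f=analyse(W)
def rot(p,a): return p@np.array([[np.cos(a),-np.sin(a)],[np.sin(a),np.cos(a)]])  # into frame yaw a
def edges(q,a,name):
    r=rot(q[:,:2],a);print(name,"x",np.round(np.percentile(r[:,0],[.5,99.5]),4),"y",np.round(np.percentile(r[:,1],[.5,99.5]),4))
g=f[(f[:,1]<.045)]
# lower edge line of the exposed flange strip: min y per x bin
bx=np.arange(.596,.648,.004);e=[];
for x in bx:
    s=g[(g[:,0]>=x)&(g[:,0]<x+.004)]
    if len(s)>2:e.append((x+.002,s[:,1].min()))
e=np.array(e);k=np.polyfit(e[:,0],e[:,1],1);print("flange strip",len(g),"z",np.round(np.median(g[:,2]),4),"edge slope",round(k[0],4),"y@.622",round(np.polyval(k,.622),4),"x",np.round([g[:,0].min(),g[:,0].max()],4))
bb=b[(b[:,0]<.66)]
r=cv2.minAreaRect((bb[:,:2]*1000).astype(np.float32));print("boss",len(bb),np.round(r[0],1),np.round(r[1],1),round(r[2],2))
E
python3 m2.py w5
```

```text
{'clock': 9.35, 'joint_pos': [-0.648, 0.382, 0.563, 1.51, -0.209, 1.313, -0.123], 'position': [0.62, 0.091, 0.221], 'ee_rot': [0.728, 0.686, -0.0, -0.002], 'ft_force': [-0.385, 0.318, 0.341], 'grip_width': 0.999}
cover top n 5175 rect [621.9  89. ] [105.3  60.5] 86.28 plane tilt [ 0.25 -0.11] z@c 0.1117
boss 2001 [622.1  90. ] [38.8 31.9] 85.55 z [0.1361 0.1394 0.143 ]
flange 170 [[0.5406, 0.0221, 0.0812], [0.6189, 0.0251, 0.0902], [0.6533, 0.1191, 0.092]]
[589.1  59.5] [ 56.6 145.2] 59.32
flange strip 156 z 0.0902 edge slope 0.0418 y@.622 0.023 x [0.5948 0.6533]
boss 2001 [622.1  90. ] [38.8 31.9] 85.55
```

Request:
move_arm(
  plan=[
    {"delta_pos": [-0.002,0.0015,0.045],"turn": [0,0,0],"fingers": 0},
    {"delta_pos": [-0.002,0.0015,0.075],"turn": [0,0,0],"fingers": 0},
    {"delta_pos": [-0.002,0.0015,0.088],"turn": [0,0,0],"fingers": 0},
    {"delta_pos": [-0.002,0.0015,0.093],"turn": [0,0,0],"fingers": 0},
    {"delta_pos": [-0.002,0.0015,0.093],"turn": [0,0,0],"fingers": 0},
  ],
  force=25,
)

```text
clock: 10.02
position: [0.6222, 0.0899, 0.1289]
ee_rot: [0.728, 0.686, 0.001, -0.001]
ft_force: [-0.1, 0.4, 0.8]
grip_width: 1.001
grasp_force: 0.0
```

Request:
move_arm(
  plan=[
    {"delta_pos": [0,0,0],"turn": [0,0,0],"fingers": 0.4},
    {"delta_pos": [0,0,0],"turn": [0,0,0],"fingers": 0.55},
    {"delta_pos": [0,0,0],"turn": [0,0,0],"fingers": 0.6},
    {"delta_pos": [0,0,0],"turn": [0,0,0],"fingers": 0.65},
    {"delta_pos": [0,0,0],"turn": [0,0,0],"fingers": 0.75},
    {"delta_pos": [0,0,0],"turn": [0,0,0],"fingers": 1},
    {"delta_pos": [0,0,0],"turn": [0,0,0],"fingers": 1},
  ],
  force=25,
)

```text
clock: 10.9
position: [0.6217, 0.0897, 0.128]
ee_rot: [0.728, 0.686, 0.0, -0.002]
ft_force: [-1.2, -0.1, 4.6]
grip_width: 0.372
grasp_force: 27.1
```

```bash
python3 log.py; python3 m2.py w6
```

```text
{'clock': 10.9, 'joint_pos': [-0.626, 0.461, 0.537, 1.612, -0.256, 1.14, -0.086], 'position': [0.622, 0.09, 0.128], 'ee_rot': [0.728, 0.686, 0.0, -0.002], 'ft_force': [-1.232, -0.14, 4.649], 'grip_width': 0.372}
cover top n 8347 rect [622.3  89.2] [104.6  60.6] 86.15 plane tilt [-0.35  0.11] z@c 0.1117
boss 6718 [621.3  91. ] [47.  49.2] 47.23 z [0.1353 0.1396 0.1548]
flange 12 [[0.5403, 0.1172, 0.08], [0.5407, 0.1192, 0.081], [0.5417, 0.1206, 0.0827]]
[541.1 118.9] [1.4 3.5] 4.69Traceback (most recent call last):
  File "m2.py", line 16, in <module>
    e=np.array(e);k=np.polyfit(e[:,0],e[:,1],1);print("flange strip",len(g),"z",np.round(np.median(g[:,2]),4),"edge slope",round(k[0],4),"y@.622",round(np.polyval(k,.622),4),"x",np.round([g[:,0].min(),g[:,0].max()],4))
                               ~^^^^^
IndexError: too many indices for array: array is 1-dimensional, but 2 were indexed
```

Request:
move_arm(
  plan=[
    {"delta_pos": [-0.0015,0.0001,0],"turn": [0,0,-0.011],"fingers": 1},
    {"delta_pos": [-0.003,0.0002,0],"turn": [0,0,-0.022],"fingers": 1},
    {"delta_pos": [-0.0045,0.0003,0],"turn": [0,0,-0.033],"fingers": 1},
    {"delta_pos": [-0.006,0.0004,0],"turn": [0,0,-0.044],"fingers": 1},
    {"delta_pos": [-0.0075,0.0005,0],"turn": [0,0,-0.055],"fingers": 1},
    {"delta_pos": [-0.009,0.0006,0],"turn": [0,0,-0.066],"fingers": 1},
    {"delta_pos": [-0.01,0.0007,0],"turn": [0,0,-0.075],"fingers": 1},
    {"delta_pos": [-0.01,0.0007,0],"turn": [0,0,-0.075],"fingers": 1},
  ],
  force=50,
)

```text
clock: 11.95
position: [0.622, 0.0811, 0.1281]
ee_rot: [0.701, 0.713, 0.001, -0.002]
ft_force: [-0.3, 4.8, 5.6]
grip_width: 0.366
grasp_force: 51.0
```

```bash
python3 m2.py w7 2>&1 | grep cover; python3 - <<'E'
from h import *
from workcell import camera,get_obs
from meas import analyse
for n in("scene","top"): print(n);c=camera(n);np.savez(f"pics/{n}1.npz",**c);analyse(cloud(c))
E
```

```text
cover top n 8363 rect [622.7  80.5] [ 60.5 105.1] 0.58 plane tilt [-0.3   0.28] z@c 0.1117
scene
cover top n 316 rect [619.1  80.2] [104.8  56. ] 86.69 plane tilt [0.26 0.42] z@c 0.1134
boss 253 [645.8  82.7] [106.8  39.1] 5.98 z [0.1337 0.1419 0.1529]
flange 177 [[0.5903, 0.0227, 0.0807], [0.5963, 0.0323, 0.0909], [0.6292, 0.1221, 0.0944]]
[590.4  76.8] [ 45.3 126.8] 28.21
top
cover top n 518 rect [620.3  89.6] [61.8 90. ] 0.42 plane tilt [-0.01 -0.01] z@c 0.1107
boss 95 [614.4  95.6] [45.9 13.3] 3.94 z [0.133  0.1381 0.1406]
flange 82 [[0.5889, 0.0392, 0.0803], [0.5911, 0.0957, 0.0867], [0.594, 0.1261, 0.0908]]
[592.1  82.8] [ 4.8 88.1] 1.72
```

Request:
move_arm(
  plan=[
    {"delta_pos": [-0.0012,0,0.0005],"turn": [0,0,-0.01],"fingers": 1},
    {"delta_pos": [-0.0024,0,0.001],"turn": [0,0,-0.02],"fingers": 1},
    {"delta_pos": [-0.0036,-0.0002,0.001],"turn": [0,0,-0.028],"fingers": 1},
    {"delta_pos": [-0.0045,-0.0003,0.001],"turn": [0,0,-0.028],"fingers": 1},
    {"delta_pos": [-0.0045,-0.0003,0.001],"turn": [0,0,-0.028],"fingers": 1},
  ],
)

```text
clock: 12.72
position: [0.6212, 0.0748, 0.1263]
ee_rot: [0.692, 0.722, -0.0, -0.002]
ft_force: [-0.6, 1.8, 0.3]
grip_width: 0.365
grasp_force: 50.4
```

```bash
python3 m2.py w8 2>&1 | grep cover
```

```text
cover top n 8367 rect [621.8  74.2] [ 60.4 105. ] 2.03 plane tilt [-0.39  0.19] z@c 0.1099
```

Request:
move_arm(
  plan=[
    {"delta_pos": [0,0,0.001],"turn": [0,0,0],"fingers": 1},
    {"delta_pos": [0,0,0.002],"turn": [0,0,0],"fingers": 1},
    {"delta_pos": [0,0,0.003],"turn": [0,0,0],"fingers": 1},
    {"delta_pos": [0,0,0.004],"turn": [0,0,0],"fingers": 1},
  ],
  force=70,
)

```text
clock: 13.28
position: [0.6213, 0.0748, 0.1228]
ee_rot: [0.692, 0.722, 0.0, -0.002]
ft_force: [-2.5, -1.7, 5.6]
grip_width: 0.353
grasp_force: 74.7
```

```bash
python3 m2.py w9 2>&1 | grep cover
```

```text
cover top n 8337 rect [621.9  74. ] [ 60.5 105.4] 2.12 plane tilt [-0.35  0.12] z@c 0.1063
```

Request:
move_arm(
  plan=[
    {"delta_pos": [0,0,0.001],"turn": [0,0,0],"fingers": 1},
    {"delta_pos": [0,0,0.002],"turn": [0,0,0],"fingers": 1},
    {"delta_pos": [0,0,0.003],"turn": [0,0,0],"fingers": 1},
    {"delta_pos": [0,0,0.004],"turn": [0,0,0],"fingers": 1},
    {"delta_pos": [0,0,0.005],"turn": [0,0,0],"fingers": 1},
    {"delta_pos": [0,0,0.005],"turn": [0,0,0],"fingers": 1},
  ],
)

```text
clock: 14.08
position: [0.6213, 0.0749, 0.1195]
ee_rot: [0.692, 0.722, 0.0, -0.002]
ft_force: [-10.8, -1.1, 20.4]
grip_width: 0.359
grasp_force: 76.5
```

```bash
python3 m2.py w10 2>&1 | grep cover
```

```text
cover top n 8345 rect [621.8  74.2] [ 60.6 105. ] 2.04 plane tilt [-0.32  0.1 ] z@c 0.103
```

Request:
move_arm(
  plan=[
    {"delta_pos": [0,-0.0008,0],"turn": [0,0,0],"fingers": 1},
    {"delta_pos": [0,-0.0016,0],"turn": [0,0,0],"fingers": 1},
    {"delta_pos": [0,-0.0016,0],"turn": [0,0,0],"fingers": 1},
  ],
)

```text
clock: 14.5
position: [0.6211, 0.0749, 0.1194]
ee_rot: [0.692, 0.722, 0.002, -0.001]
ft_force: [-2.5, -1.4, 12.9]
grip_width: 0.358
grasp_force: 75.6
```

```bash
python3 m2.py w11 2>&1 | grep cover;python3 log.py
```

```text
cover top n 8297 rect [621.8  74.2] [ 60.5 104.9] 2.13 plane tilt [-0.09  0.1 ] z@c 0.1029
{'clock': 14.55, 'joint_pos': [-0.592, 0.459, 0.519, 1.629, -0.25, 1.118, 0.036], 'position': [0.621, 0.075, 0.119], 'ee_rot': [0.692, 0.722, 0.002, -0.001], 'ft_force': [-2.117, -1.036, 12.184], 'grip_width': 0.357}
```

Request:
move_arm(
  plan=[
    {"delta_pos": [0,-0.0003,0.0007],"turn": [0,0,0],"fingers": 1},
    {"delta_pos": [0,-0.0003,0.0014],"turn": [0,0,0],"fingers": 1},
    {"delta_pos": [0,-0.0003,0.0014],"turn": [0,0,0],"fingers": 1},
    {"delta_pos": [0,-0.0003,0.0014],"turn": [0,0,0],"fingers": 1},
  ],
)

```text
clock: 15.05
position: [0.6211, 0.0748, 0.1193]
ee_rot: [0.692, 0.722, 0.002, -0.001]
ft_force: [-7.2, -1.0, 23.2]
grip_width: 0.36
grasp_force: 77.1
```

```bash
python3 m2.py w12 2>&1 | grep cover;python3 log.py
```

```text
cover top n 8349 rect [621.8  74.3] [ 60.4 104.6] 2.21 plane tilt [-0.01  0.08] z@c 0.1028
{'clock': 15.1, 'joint_pos': [-0.592, 0.459, 0.518, 1.63, -0.251, 1.117, 0.036], 'position': [0.621, 0.075, 0.119], 'ee_rot': [0.692, 0.722, 0.002, -0.001], 'ft_force': [-7.177, -1.766, 24.043], 'grip_width': 0.354}
```

```bash
python3 -c "
from workcell import hand_in
print(hand_in())"
```

```text
the job is handed in; nothing more can be done
None
```

The job is handed in: by the wrist camera and force readings the cover is over both dowels and flat on the pump (within about 1 mm), held down with about 23 N on the wrist (contact forces not measured directly), and the hand-in returned no verdict.

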